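# Load the cutlery carriage, shut its cover, unpin it and send it home

## Task

While the blue wash carriage is still held by its locking pin, lay every serving piece from the draining mat in the carriage's tray, then swing the steel grid cover over and press it down until the catch holds it shut. Only then draw the locking pin out of its bore, park it hanging upright in the side notch of the bracket, and slide the carriage by its upright handle all the way to its end stop. Leave the tumbler, the bowl and the bottle where they are.

Things in the scene. Friction and masses are not known exactly. Their poses are not given: they have to be found in the camera images.
- station: Fixed steel loading station; its place and yaw vary. Origin on the table under the middle of the tray as at the start; +x is the way the carriage slides (roughly away from the robot), +y the side where pin, catch, handle and notch bracket are. Directions below are in this frame.
- tray_floor (a point): Middle of the tray's inner floor, 20 mm above the table, moving with the carriage; axes as the station's. Blue tray, inside 200 mm (x) by 180 mm (y), walls 5 mm thick rising 34 mm above the floor. Room for three pieces lying along x, side by side 50 mm apart.
- carriage (a joint): Slide of the carriage along station +x, m: 0 at the start (pinned), 0.070 against the end stop (home). About 3 N of friction; stays where it is left. While the pin is in, it can move no more than about 3 mm.
- handle_top (a point): Top middle of the carriage's upright handle, a steel plate 14 mm thick (x), 36 mm wide (y), its top 108 mm above the table and its free height 66 mm; at the start 60 mm ahead (+x) and 120 mm to the left (+y) of the station's origin. Can be pinched from above along x or pushed.
- cover (a joint): Hinge of the grid cover, rad: 0 shut and caught, about 0.06 resting on the catch but not held, 1.571 upright, 2.0 fully open, leaning out to -y. Starts open between 1.8 and 2.0. Past upright it sinks by its weight, slowly (damped), onto the catch; it then takes 10 to 15 N on the pad to snap it home.
- cover_hinge (a point): Middle of the cover's hinge line, over the tray's -y wall, 57 mm above the table; the line runs along station x.
- cover_edge (a point): Middle of the cover's free edge, 190 mm from the hinge line; here a catch nib sticks out 13 mm further. The cover is a steel frame 208 mm long (x), 6 mm thick, with thin bars 35 to 55 mm apart. Opened, it can be pushed over from its outer (-y) side.
- cover_pad (a point): Middle of the upper face of the press pad on the cover, 152 mm from the hinge line; plate 60 mm (x) by 44 mm. When shut it faces up, 62 mm above the table. The catch stands 50 mm further to +y, 70 mm high.
- pin: Loose steel locking pin, 120 g, upright. Origin on its axis at the underside of the collar. Collar 28 mm across and 6 mm high; above it a round grip 22 mm across and 44 mm high (top 50 mm above the origin); below it a shank 12 mm across and 40 mm long.
- bore (a point): Where the pin's origin is when the pin is fully in: top of the carriage's lug, 44 mm above the table. The 14 mm bore goes straight down through the lug and the station's ear; draw the pin up by 40 mm to clear it.
- notch (a point): Parking place for the pin: where its origin belongs when it hangs in the notch, collar resting on two prongs 60 mm above the table. The notch is a 16 mm wide slot along station x, open and flared towards station -x (mouth begins 46 mm from this point), closed 15 mm to the +x side; 8 mm thick prongs, free space below.
- mat: Fixed black rubber draining mat, 220 by 360 mm, 4 mm thick, on which the serving pieces lie. Origin: centre of its underside.
- spoon: Steel serving spoon (round bowl 44 mm across, 9 mm high), 160 mm long, 90 g, lying flat; may be absent. Handle (same on all): 88 mm long, 18 mm wide, 16 mm high. Origin: on the underside at mid-length, +x towards the head; the handle spans x = -80 to +8 mm. Centre of mass near x = -10 mm: grip across the handle there.
- fork: Steel serving fork (three tines, 32 mm wide, 6 mm thick), 160 mm long, 90 g, lying flat; may be absent. Handle (same on all): 88 mm long, 18 mm wide, 16 mm high. Origin: on the underside at mid-length, +x towards the head; the handle spans x = -80 to +8 mm. Centre of mass near x = -10 mm: grip across the handle there.
- server: Steel serving cake server (blade widening to 44 mm, 5 mm thick), 160 mm long, 90 g, lying flat; may be absent. Handle (same on all): 88 mm long, 18 mm wide, 16 mm high. Origin: on the underside at mid-length, +x towards the head; the handle spans x = -80 to +8 mm. Centre of mass near x = -10 mm: grip across the handle there.
- spreader: Steel serving spreader (narrow blade 18 mm wide, 6 mm thick), 160 mm long, 90 g, lying flat; may be absent. Handle (same on all): 88 mm long, 18 mm wide, 16 mm high. Origin: on the underside at mid-length, +x towards the head; the handle spans x = -80 to +8 mm. Centre of mass near x = -10 mm: grip across the handle there.
- tumbler: Bystander: steel tumbler, 74 mm across, 110 mm high. Origin: centre of its underside.
- bowl: Bystander: white bowl, 120 mm across, 50 mm high. Origin: centre of its underside.
- bottle: Bystander: white bottle, 70 mm across, 200 mm high. Origin: centre of its underside.

How it is judged:
By the outcome, as a careful person would: the job done as asked, in the order asked, and still so for the second after the job is handed in, with the robot touching nothing.
Of spoon, fork, server, spreader only 2 to 3 are there at a start; the rules pass over those that are not, and their reading is None.
At some moment in a run one of spoon, fork, server, spreader may be knocked a few centimetres aside while the robot is not near it.
It also fails if it takes over 192 s, if anything falls off the work surface, if the arm or the gripper's body presses on something with over 40 N, if the wrist force passes 120 N, or if a joint passes its speed limit or range.

## Robot

A 6-joint arm with a two-finger parallel gripper is mounted at the origin on the work surface. World frame = base frame: x ahead of the robot, y to its left, z up, the work surface at z = 0. Lengths are in m, angles in rad, forces in N, time in s.
With the tool pointing down it reaches from about 0.375 to 0.825 m from the base axis. Payload 5.5 kg.
Tool frame: the origin (TCP) lies on the centre line of the jaws, within the pads' length; the fingertips stand 25 mm ahead of it and the grasp point (between the pads) lies 6 mm ahead of it; z points along the fingers, y is the direction in which the jaws open and shut (so a half turn about z gives the same grasp; the last joint's range is limited). The gripper opens to 85 mm and grips with 20 to 120 N. Pads are 22 mm wide; open, the fingers measure 114 mm over their backs; the gripper's body (76 mm by 85 mm) begins 54 mm behind the grasp point. The pads swing forward as they close: fully open they stand 13 mm farther back than shut.
Start: joints at [1.121, 0.314, -0.047, 1.21, 0, 1.571], TCP at [0.261, 0.54, 0.256] pointing down, gripper open.
Joint ranges: [-2.67, 2.67], [-0.69, 1.73], [-1.03, 1.25], [-2.08, 2.16], [-1.42, 1.45], [-3.14, 3.14]. Speed limits (rad/s): [2.39, 2.39, 3.01, 3.14, 3.14, 3.14].

## Interface

Orientations are given as a 3x3 rotation matrix whose columns are the frame's x, y, z axes.
In Python, from cell import status, optics, workorder gives the robot as it stands.
- The arm moves only by the tool move_arm, never from a script. Its argument "moves" is a list of rows, each an object with "translation": the shift along the world's x, y, z in units of 25 mm (1.0 is 25 mm), a list of three; "rotation": the turn, a rotation vector about the world's x, y, z in units of 6 degrees (1.0 is 6 degrees), a list of three. In form: [{"translation": [dx, dy, dz], "rotation": [rx, ry, rz]}, ...]. A call has 1 to 8 rows; each row is the pose to reach, as a shift and turn from the pose commanded when the call began; what a row does not reach only later rows make up. A row lasts 1/12 s, in which the tool goes at most 41.7 mm and 7.16 degrees, less where a joint would pass 70% of its speed; a pose out of reach is approached as far as the arm can. A call with a gripper value outside its range is refused whole. "claw" is the finger opening in mm, from 0 to 85.4, set as the call begins (left out, the last holds). The fingers move at their own pace and stop on an object; "grip_force" is the grip in N (left out, the last holds). Time passes only in rows, so rows that repeat a pose let the fingers close. It gives the time, the measured TCP pose, the force and the opening at its end, in the units of the state.
- status.sense(): the state, without advancing time (a new reading comes with each control period).
- optics.camera(name): name is "side" or "top"; returns a dict with "color" (480x640x3 uint8, red, green, blue), "fovy" (degrees; the focal length in pixels is half the picture's height over the tangent of half this angle, whatever the lens; pixels are square), "cx", "cy" (the principal point, pixels), "k1" (the pictures are not rectified: a ray, as slopes to the right and down, at radius r is drawn at 1 + k1 r^2 times it, then the intrinsics apply), "world_to_cam" (4x4, takes a point from world to camera coordinates). Camera axes: x right, y up, looking along -z (the intrinsics and any distortion apply to the point x, -y, -z); pixel columns grow to the right and rows downward; lengths in m; the calibration is good to about 2 mm. A picture is of the moment at which its call begins. There is no depth.
- workorder.sign_off(): hands the job in, once; it reports no verdict.
The state is a dict: "time_s": time; "joint_positions": joint angles; "qvel": joint speeds; "tau": joint torques, N m; "eef_pos": TCP position; "eef_rot": TCP orientation; "wrist_force": force on the tool from outside, world axes, zero at the start; "wrist_torque": the same for the moment, N m; "opening": opening from 0.0 (shut) to 1.0 (fully open).
Only numpy, scipy, OpenCV 4.12 (cv2) and the standard library are available. Lean on these libraries where they do the work, as an engineer would, in place of code of your own. Each camera call takes 0.05 s, during which the arm holds its last target.

## Working session

There is one attempt and no reset: what is moved stays moved. The work goes in short steps, Python scripts to look and compute and a tool call to move; the robot and the scene stay as the last step left them, time stands still between calls to the robot, and variables do not carry over. Pictures are saved under pics/ and viewed, and the job is handed in when it is done.

Besides the shell and the picture viewer there is one more tool, called as a command line: name --argument value ..., lists and objects as JSON in quotes. move_arm: Moves the arm, as the interface text tells. Its arguments: {"type":"object","properties":{"moves":{"type":"array","items":{"type":"object","properties":{"translation":{"type":"array","items":{"type":"number"}},"rotation":{"type":"array","items":{"type":"number"}}}}},"claw":{"type":"number"},"grip_force":{"type":"number"}},"required":["moves"]}

```bash
mkdir -p pics; ls
cat > h.py <<'E'
import numpy as np, cv2
from cell import status, optics, workorder
def snap(name,fn):
    c=optics.camera(name); cv2.imwrite('pics/'+fn+'.png',c['color'][:,:,::-1])
    import pickle; pickle.dump(c,open('pics/'+fn+'.pkl','wb')); return c
def load(fn):
    import pickle; return pickle.load(open('pics/'+fn+'.pkl','rb'))
def proj(c,P):
    P=np.atleast_2d(P); W=np.array(c['world_to_cam']); q=P@W[:3,:3].T+W[:3,3]
    x=q[:,0]/-q[:,2]; y=-q[:,1]/-q[:,2]; f=240/np.tan(np.radians(c['fovy'])/2); d=1+c['k1']*(x*x+y*y)
    return np.c_[c['cx']+f*x*d, c['cy']+f*y*d]
def ray(c,uv):
    f=240/np.tan(np.radians(c['fovy'])/2); xd=(uv[0]-c['cx'])/f; yd=(uv[1]-c['cy'])/f; x,y=xd,yd
    for _ in range(30):
        d=1+c['k1']*(x*x+y*y); x,y=xd/d,yd/d
    W=np.array(c['world_to_cam']); R=W[:3,:3]
    return -R.T@W[:3,3], R.T@np.array([x,-y,-1.])
def atz(c,uv,z):
    o,d=ray(c,uv); return o+d*(z-o[2])/d[2]
def crop(c,u0,v0,u1,v1,fn,s=None):
    s=s or min(800/(u1-u0),600/(v1-v0)); im=c['color'][v0:v1,u0:u1,::-1]
    cv2.imwrite('pics/'+fn+'.png',cv2.resize(im,None,fx=s,fy=s,interpolation=cv2.INTER_CUBIC))
E
python3 - <<'E'
from h import *
for n in('top','side'):
    c=snap(n,n+'0'); print(n,c['fovy'],c['cx'],c['cy'],c['k1']); 
    W=np.array(c['world_to_cam']); print(-W[:3,:3].T@W[:3,3])
s=status.sense(); print(s)
E
```

```text
pics
top 52.024148675892555 314.78684170915824 235.66086176804444 -0.018555371516024335
[ 0.53799931 -0.01578801  1.31420135]
side 49.97923043930428 314.4021914651286 238.0982693382872 -0.07191116506960823
[0.58382425 0.72505157 0.88689057]
{'time_s': 0.1, 'joint_positions': array([ 1.12100300e+00,  3.14165692e-01, -4.79741978e-02,  1.21021698e+00,
        2.51704022e-05,  1.57080709e+00]), 'qvel': array([-0.00023941, -0.00134987,  0.00254429, -0.00104878,  0.00187607,
       -0.00120041]), 'tau': array([ 5.88258717e-04, -5.40766740e+01,  3.40541732e+01,  1.11549092e-02,
       -5.49782044e-05,  9.12422244e-07]), 'eef_pos': array([0.2606487 , 0.53988638, 0.25551668]), 'eef_rot': array([[-9.00532281e-01,  4.34788591e-01, -7.01157656e-04],
       [ 4.34789155e-01,  9.00531202e-01, -1.39438059e-03],
       [ 2.51535760e-05, -1.56054048e-03, -9.99998782e-01]]), 'wrist_force': array([-0.25108562, -0.24572878, -0.08032932]), 'wrist_torque': array([-0.04481837, -0.01284665,  0.0011792 ]), 'opening': 0.9995299427897494}
```

View pics/top0.png

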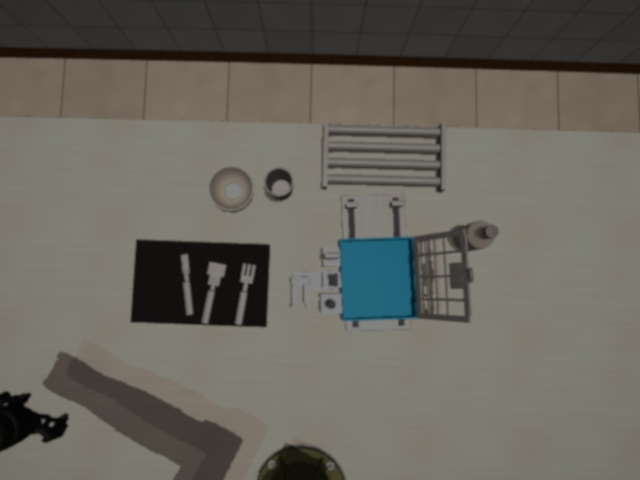

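View pics/side0.png

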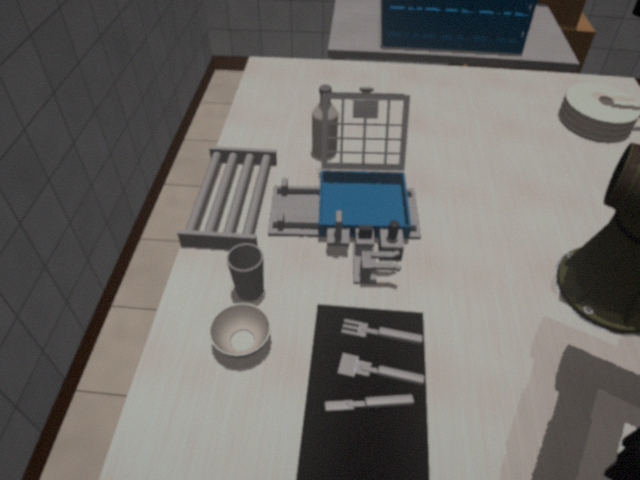

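The top view shows a spreader at about (187,285), a server at (213,292) and a fork at (245,293) on the mat. The tray is at (377,280) and the bottle stands close to the open cover at (485,235). I'll enlarge these areas.

Run:
```python
from h import *
c=load('top0'); crop(c,125,235,275,335,'t_mat'); crop(c,280,180,510,345,'t_st')
```

```text
(no output)
```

View pics/t_mat.png

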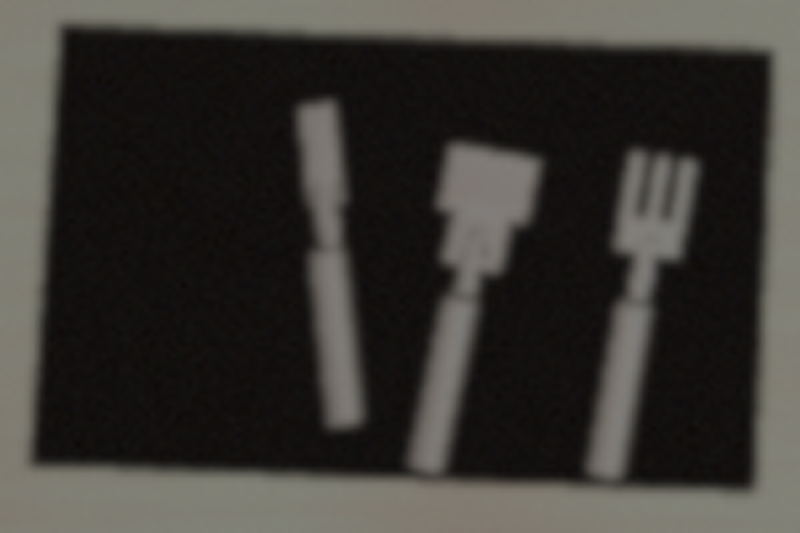

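View pics/t_st.png

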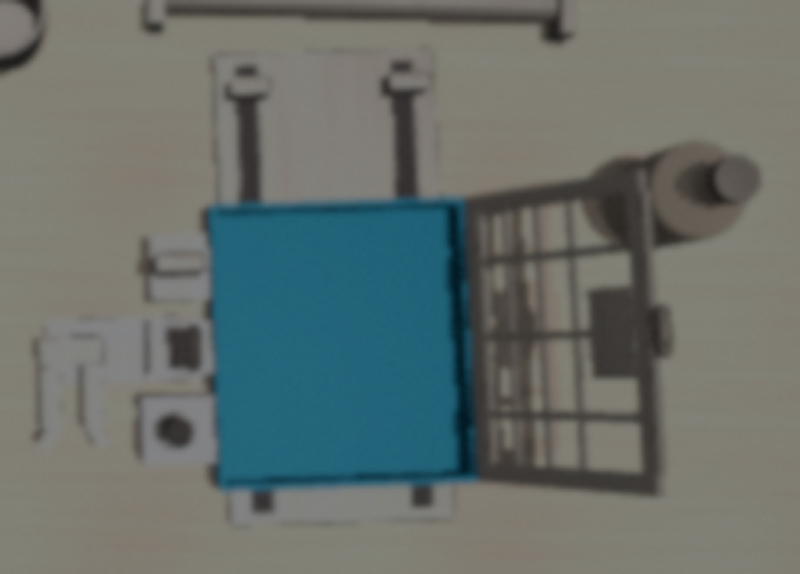

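Run:
```python
from h import *
c=load('side0'); crop(c,255,75,435,300,'s_st',s=2.66*1.0); crop(c,310,160,430,290,'s_st2',s=4.6)
t=load('top0')
M=lambda p:(125+p[0]/5.3333,235+p[1]/5.3333)
for n,a,b in(('fork',(606,474),(634,303)),('server',(428,471),(462,298)),('spreader',(346,429),(328,250))):
    A=atz(t,M(a),.020);B=atz(t,M(b),.020); d=(B-A)[:2]; L=np.hypot(*d); u=d/L
    mid=(A+B)[:2]/2; print(n,A[:2],B[:2],'L',L,'yaw',np.arctan2(u[1],u[0]),'grip',mid+.026*u,'org',mid+.036*u)
for p in((65,27),(770,50),(752,488),(33,463)): print(atz(t,M(p),.004))
S=lambda p:(280+p[0]/3.478,180+p[1]/3.478)
for p in((207,208),(468,200),(478,478),(220,487)): print(atz(t,S(p),.054))
```

```text
fork [0.42525225 0.17014888] [0.50840855 0.15963338] L 0.08381853469494056 yaw -0.12578707456812901 grip [0.49262498 0.16162928] org [0.50254597 0.16037473]
server [0.42447947 0.25692817] [0.50869208 0.24400708] L 0.08519811661270683 yaw -0.1522468022412899 grip [0.49228503 0.24652448] org [0.50216936 0.24500789]
spreader [0.44369867 0.29785359] [0.53041415 0.31083553] L 0.08768183791911392 yaw 0.1486036665507976 grip [0.51276986 0.30819405] org [0.52265965 0.30967462]
[0.63809312 0.4522585  0.004     ]
[0.6355906  0.09855867 0.004     ]
[0.41884537 0.10022737 0.004     ]
[0.42184751 0.45563775 0.004     ]
[ 0.64824723 -0.0857128   0.054     ]
[ 0.65913482 -0.27916306  0.054     ]
[ 0.45534027 -0.28779943  0.054     ]
[ 0.44439663 -0.09934458  0.054     ]
```

View pics/s_st.png

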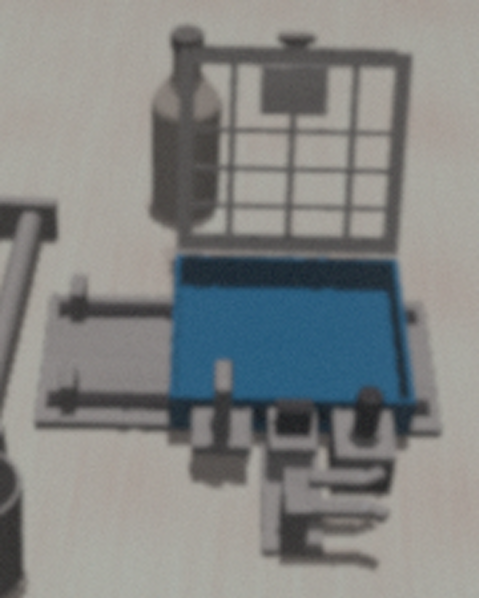

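View pics/s_st2.png

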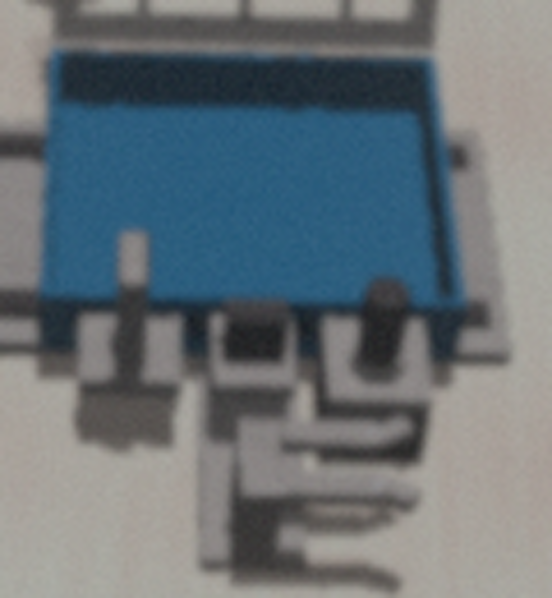

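```bash
cat > fit.py <<'E'
from h import *
from scipy.optimize import least_squares
t=load('top0');s=load('side0')
S=lambda p:(280+p[0]/3.478,180+p[1]/3.478)
D=lambda p:(310+p[0]/4.6,160+p[1]/4.6)
L=[(.105,.095,.054),(.105,-.095,.054),(-.105,-.095,.054),(-.105,.095,.054),(.06,.12,.108)]
T=[S(p) for p in((207,208),(468,200),(478,478),(220,487),(178,262))]
Z=[D(p) for p in((40,300),(55,50),(437,58),(465,303),(133,257))]
def w(p,l):
    c,n=np.cos(p[2]),np.sin(p[2]); l=np.atleast_2d(l); return np.c_[p[0]+c*l[:,0]-n*l[:,1],p[1]+n*l[:,0]+c*l[:,1],l[:,2]]
def r(p): return np.r_[(proj(t,w(p,L))-T).ravel(),(proj(s,w(p,L))-Z).ravel()]
if __name__=='__main__':
    o=least_squares(r,[.55,-.19,.05],loss='soft_l1'); print(o.x); print(o.fun.reshape(-1,2).round(1))
    p=o.x
    def st(P): 
        d=P[:2]-p[:2]; c,n=np.cos(p[2]),np.sin(p[2]); return np.r_[c*d[0]+n*d[1],-n*d[0]+c*d[1],P[2]]
    def tri(a,b):
        oa,da=ray(t,a);ob,db=ray(s,b); A=np.c_[da,-db]; k=np.linalg.lstsq(A,ob-oa,rcond=None)[0]; q1=oa+da*k[0];q2=ob+db*k[1]; return (q1+q2)/2,np.linalg.norm(q1-q2)
    P,e=tri(S((176,428)),D((388,290))); print('pin top',P,e,st(P), 'from z', st(atz(t,S((176,428)),.094)),st(atz(s,D((388,290)),.094)))
    # hand notch: prong tips etc at z=.060 top
    for q in((40,438),(95,440),(85,365),(52,365)): print('notch top',st(atz(t,S(q),.060)))
    for q in((405,430),(412,493),(285,437),(285,490)): print('notch side',st(atz(s,D(q),.060)))
    # cover
    print('cover nib',st(tri(S((662,332)),(255+297/2.66,75+40/2.66))[0]))
    a,e=tri(S((640,172)),(255+180/2.66,75+50/2.66));print('edge corner+x',st(a),e)
    a,e=tri(S((660,490)),(255+410/2.66,75+57/2.66));print('edge corner-x',st(a),e)
    a,e=tri(S((740,180)),(255+187/2.66,75+35/2.66));print('bottle top',st(a),a,e)
E
python3 fit.py
```

```text
[ 0.55172936 -0.18665844  0.05511751]
[[ 0.1 -1.2]
 [-1.3 -1.1]
 [-0.2  1.3]
 [-0.7  1.1]
 [ 0.2 -0.1]
 [-0.  -1.1]
 [-0.9 -0.8]
 [-0.2 -0.5]
 [ 0.6  0.6]
 [ 0.4 -0.5]]
pin top [ 0.4868282  -0.06460924  0.09447884] 0.0022435989881289926 [-0.05807896  0.12543924  0.09447884] from z [-0.05698801  0.12526467  0.094     ] [-0.05928175  0.12508268  0.094     ]
notch top [-0.06265275  0.22303613  0.06      ]
notch top [-0.06530794  0.18312697  0.06      ]
notch top [-0.01084477  0.18885465  0.06      ]
notch top [-0.01011961  0.21291657  0.06      ]
notch side [-0.06707199  0.18234491  0.06      ]
notch side [-0.0675216   0.22017572  0.06      ]
notch side [-0.01122125  0.18857868  0.06      ]
notch side [-0.01001946  0.22038283  0.06      ]
cover nib [-4.81383101e-05 -1.78855809e-01  2.33562308e-01]
edge corner+x [ 0.10362899 -0.17395924  0.22379275] 0.002060153720782966
edge corner-x [-0.10100772 -0.17563676  0.22103287] 0.001701266331726848
bottle top [ 0.09898268 -0.24961597  0.19394178] [ 0.66431297 -0.43044243  0.19394178] 0.001448726834563148
```

Measured station pose: (0.552, -0.187), yaw 0.055. The pin top, handle and cover all come out at their expected heights. I'll go to the fork first.

move_arm --moves '[{"translation": [9.28, -15.13, 0], "rotation": [0, 0, 3.1]}, {"translation": [9.28, -15.13, 0], "rotation": [0, 0, 3.1]}, {"translation": [9.28, -15.13, 0], "rotation": [0, 0, 3.1]}, {"translation": [9.28, -15.13, 0], "rotation": [0, 0, 3.1]}, {"translation": [9.28, -15.13, 0], "rotation": [0, 0, 3.1]}, {"translation": [9.28, -15.13, 0], "rotation": [0, 0, 3.1]}, {"translation": [9.28, -15.13, 0], "rotation": [0, 0, 3.1]}, {"translation": [9.28, -15.13, 0], "rotation": [0, 0, 3.1]}]' --claw 45 --grip_force 40

```text
time_s: 0.77
eef_pos: [0.4345, 0.2559, 0.2561]
eef_rot: [[-0.992, 0.125, -0.0], [0.125, 0.992, -0.0], [0.0, -0.0, -1.0]]
wrist_force: [1.1, 0.6, -0.8]
opening: 0.523
```

move_arm --moves '[{"translation": [2.32, -3.77, -5.44]}, {"translation": [2.32, -3.77, -5.44]}, {"translation": [2.32, -3.77, -5.44]}, {"translation": [2.32, -3.77, -5.44]}, {"translation": [2.32, -3.77, -5.44]}, {"translation": [2.32, -3.77, -5.44]}]'

```text
validation failed for argument at $.mo...
```

Run:
```python
from h import *
c=snap('side','s1'); crop(c,290,250,470,420,'s1c')
t=snap('top','t1'); crop(t,125,235,275,335,'t1c')
print(status.sense()['eef_pos'])
```

```text
[0.43641279 0.25310012 0.25608568]
```

View pics/s1c.png

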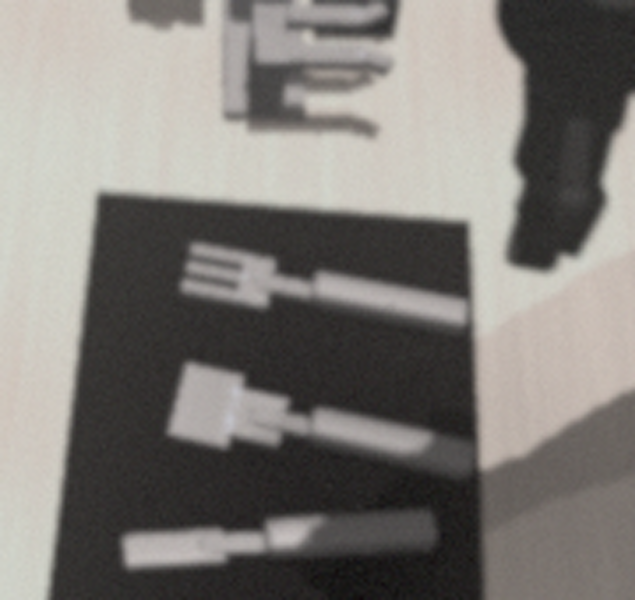

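The move was refused because every row needs a rotation. The fork hasn't moved. I'll send it again.

move_arm --moves '[{"translation": [2.25, -3.66, -5.44], "rotation": [0, 0, 0]}, {"translation": [2.25, -3.66, -5.44], "rotation": [0, 0, 0]}, {"translation": [2.25, -3.66, -5.44], "rotation": [0, 0, 0]}, {"translation": [2.25, -3.66, -5.44], "rotation": [0, 0, 0]}, {"translation": [2.25, -3.66, -5.44], "rotation": [0, 0, 0]}, {"translation": [2.25, -3.66, -5.44], "rotation": [0, 0, 0]}]'

```text
time_s: 1.37
eef_pos: [0.4885, 0.1649, 0.1176]
eef_rot: [[-0.992, 0.127, -0.005], [0.127, 0.992, -0.002], [0.005, -0.002, -1.0]]
wrist_force: [0.2, -0.2, 0.8]
opening: 0.526
```

Run:
```python
from h import *
c=snap('side','s2'); crop(c,310,290,430,430,'s2c')
t=snap('top','t2'); crop(t,125,235,275,335,'t2c')
print(status.sense()['eef_pos'])
```

```text
[0.49026847 0.16713406 0.12076413]
```

View pics/s2c.png

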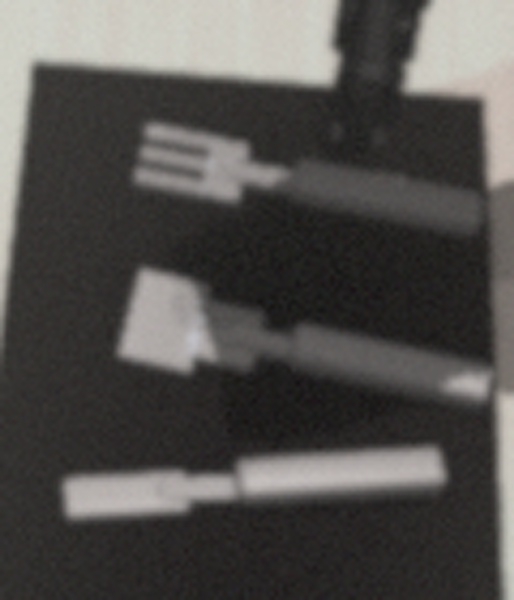

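View pics/t2c.png

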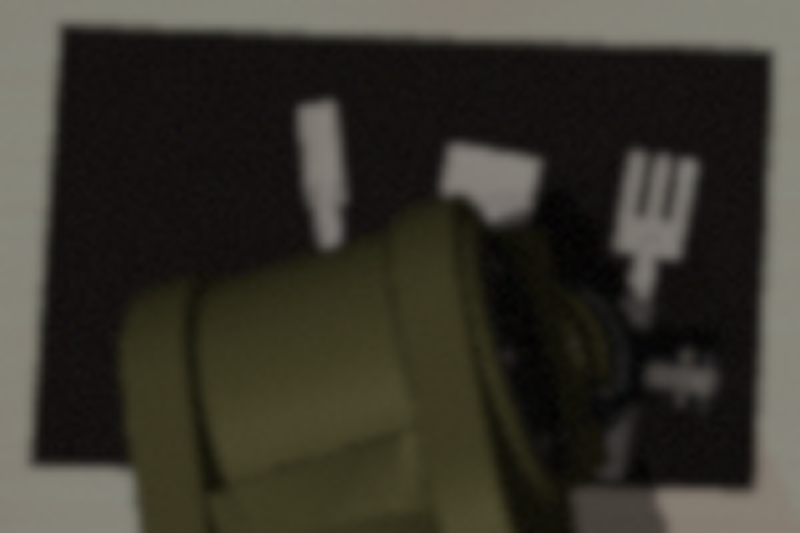

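Run:
```python
from h import *
c=load('s2'); k=514/120
for a,b in(((293,172),(480,205)),((298,338),(492,375)),((240,470),(443,458))):
    A=atz(c,(310+b[0]/k,290+b[1]/k),.02)[:2];B=atz(c,(310+a[0]/k,290+a[1]/k),.02)[:2]; d=B-A;L=np.hypot(*d);print(A,B,L,np.arctan2(d[1],d[0]),'grip',(A+B)/2+.026*d/L)
s=status.sense();print(s['eef_pos'],s['eef_rot'][:,1])
```

```text
[0.42591405 0.17190124] [0.51128613 0.1615232 ] 0.08600055028589113 -0.12096896403988117 grip [0.49441009 0.16357469]
[0.42443505 0.25729445] [0.50813377 0.24655145] 0.08438535278578903 -0.12765526064482016 grip [0.49207285 0.24861292]
[0.44675794 0.29763533] [0.53160057 0.31021249] 0.0857697963935503 0.14716924022881697 grip [0.5148982  0.30773651]
[0.49026847 0.16713406 0.12076413] [1.24729150e-01 9.92190688e-01 5.27995207e-04]
```

move_arm --moves '[{"translation": [0.13, -0.18, -1.2], "rotation": [0, 0, 0]}, {"translation": [0.13, -0.18, -2.4], "rotation": [0, 0, 0]}, {"translation": [0.13, -0.18, -3.2], "rotation": [0, 0, 0]}, {"translation": [0.13, -0.18, -3.58], "rotation": [0, 0, 0]}, {"translation": [0.13, -0.18, -3.58], "rotation": [0, 0, 0]}, {"translation": [0.13, -0.18, -3.58], "rotation": [0, 0, 0]}]'

```text
time_s: 1.97
eef_pos: [0.4942, 0.163, 0.0321]
eef_rot: [[-0.992, 0.124, 0.001], [0.124, 0.992, 0.001], [-0.001, 0.001, -1.0]]
wrist_force: [-0.7, -0.1, 0.8]
opening: 0.531
```

move_arm --moves '[{"translation": [0, 0, 0], "rotation": [0, 0, 0]}, {"translation": [0, 0, 0], "rotation": [0, 0, 0]}, {"translation": [0, 0, 0], "rotation": [0, 0, 0]}, {"translation": [0, 0, 0], "rotation": [0, 0, 0]}, {"translation": [0, 0, 0], "rotation": [0, 0, 0]}, {"translation": [0, 0, 0], "rotation": [0, 0, 0]}]' --claw 5 --grip_force 50

```text
time_s: 2.47
eef_pos: [0.4951, 0.1626, 0.0327]
eef_rot: [[-0.992, 0.125, 0.003], [0.125, 0.992, 0.002], [-0.003, 0.002, -1.0]]
wrist_force: [-1.8, 0.5, 5.9]
opening: 0.195
```

move_arm --moves '[{"translation": [0, 0, 1.5], "rotation": [0, 0, 0]}, {"translation": [0, 0, 3], "rotation": [0, 0, 0]}, {"translation": [0, 0, 4.5], "rotation": [0, 0, 0]}, {"translation": [0, 0, 5.9], "rotation": [0, 0, 0]}, {"translation": [0, 0, 5.9], "rotation": [0, 0, 0]}]'

```text
time_s: 2.88
eef_pos: [0.498, 0.1633, 0.1865]
eef_rot: [[-0.992, 0.125, 0.012], [0.125, 0.992, 0.004], [-0.011, 0.005, -1.0]]
wrist_force: [0.8, 0.8, -0.1]
opening: 0.193
```

Run:
```python
from h import *
c=snap('side','s3')
t=snap('top','t3'); s=status.sense(); print(s['eef_pos'],s['opening'],s['wrist_force'])
```

```text
[0.49518895 0.16234951 0.18073168] 0.19668250027517473 [ 0.28870205 -0.41356713 -2.04886008]
```

View pics/s3.png

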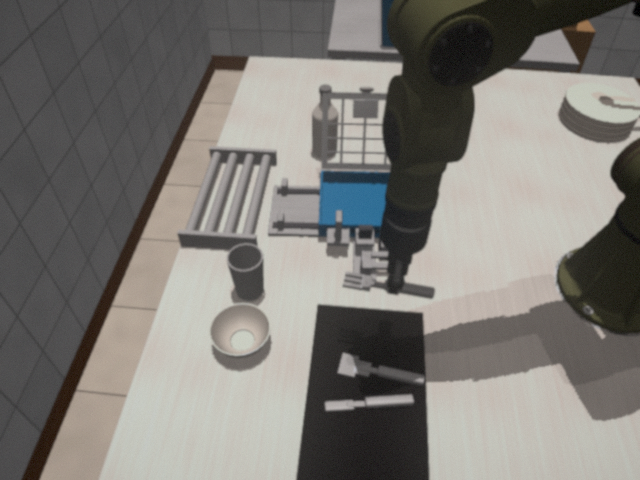

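The fork is held level at (390,285) in the side view. Now I'll carry it to the far slot.

move_arm --moves '[{"translation": [1.97, -15.98, 0], "rotation": [0, 0, 1.73]}, {"translation": [1.97, -15.98, 0], "rotation": [0, 0, 1.73]}, {"translation": [1.97, -15.98, 0], "rotation": [0, 0, 1.73]}, {"translation": [1.97, -15.98, 0], "rotation": [0, 0, 1.73]}, {"translation": [1.97, -15.98, 0], "rotation": [0, 0, 1.73]}, {"translation": [1.97, -15.98, 0], "rotation": [0, 0, 1.73]}, {"translation": [1.97, -15.98, 0], "rotation": [0, 0, 1.73]}, {"translation": [1.97, -15.98, 0], "rotation": [0, 0, 1.73]}]'

```text
time_s: 3.65
eef_pos: [0.5325, -0.1664, 0.1766]
eef_rot: [[-0.998, -0.056, -0.003], [-0.056, 0.998, 0.001], [0.002, 0.001, -1.0]]
wrist_force: [1.1, 0.3, -0.9]
opening: 0.196
```

Run:
```python
from h import *
s=status.sense(); print(s['eef_pos'],s['eef_rot'][:,1],s['opening'])
```

```text
[ 0.53254913 -0.16637914  0.17660399] [-0.05579566  0.99844163  0.00107816] 0.1962935058704464
```

move_arm --moves '[{"translation": [0.34, -2.74, 0], "rotation": [0, 0, 0]}, {"translation": [0.34, -2.74, 0], "rotation": [0, 0, 0]}, {"translation": [0.34, -2.74, 0], "rotation": [0, 0, 0]}, {"translation": [0.34, -2.74, 0], "rotation": [0, 0, 0]}]'

```text
time_s: 3.98
eef_pos: [0.5412, -0.2341, 0.1763]
eef_rot: [[-0.999, -0.053, -0.003], [-0.053, 0.999, 0.002], [0.003, 0.002, -1.0]]
wrist_force: [-0.5, 0.9, -1.8]
opening: 0.191
```

Run:
```python
from h import *
c=snap('side','s4');t=snap('top','t4'); crop(c,255,75,455,250,'s4c'); crop(t,280,180,510,345,'t4c')
s=status.sense(); print(s['eef_pos'],s['eef_rot'][:,1],s['opening'])
```

```text
[ 0.54132728 -0.23210363  0.17688661] [-0.05607448  0.99842494  0.00181547] 0.19107162865391414
```

View pics/s4c.png

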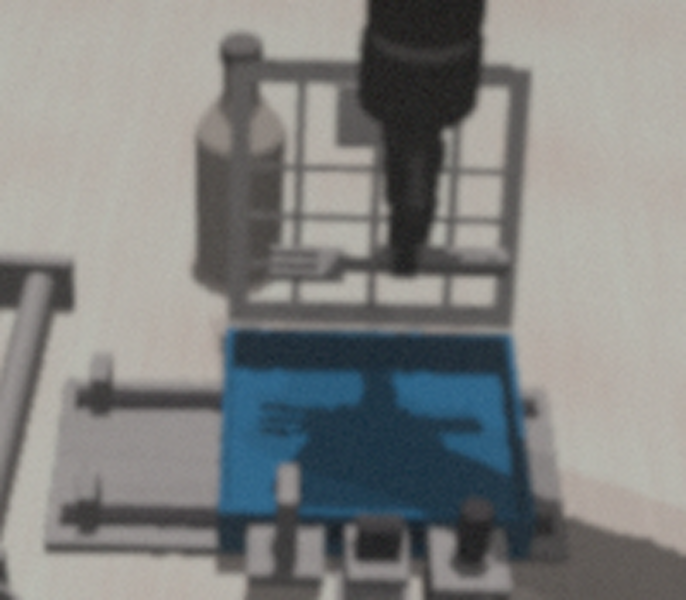

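View pics/t4c.png

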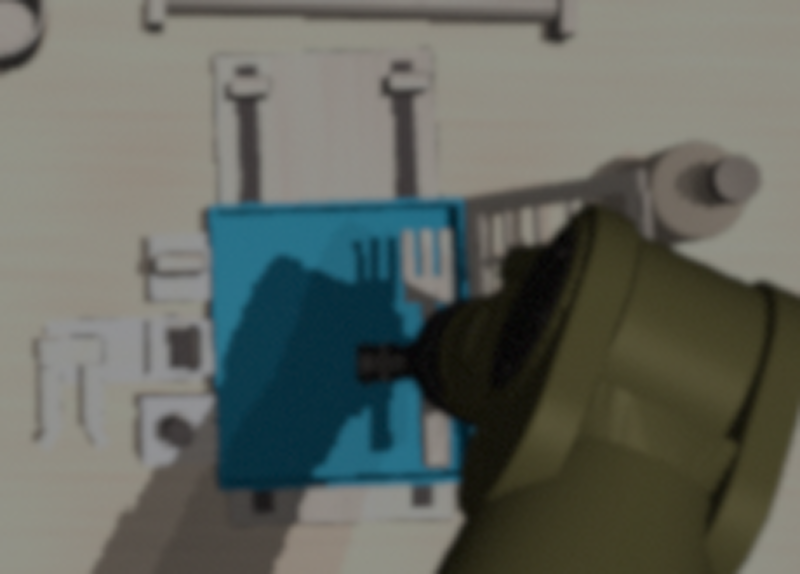

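Run:
```python
from h import *
c=load('s4'); crop(c,255,0,595,255,'s4d')
```

```text
(no output)
```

View pics/s4d.png

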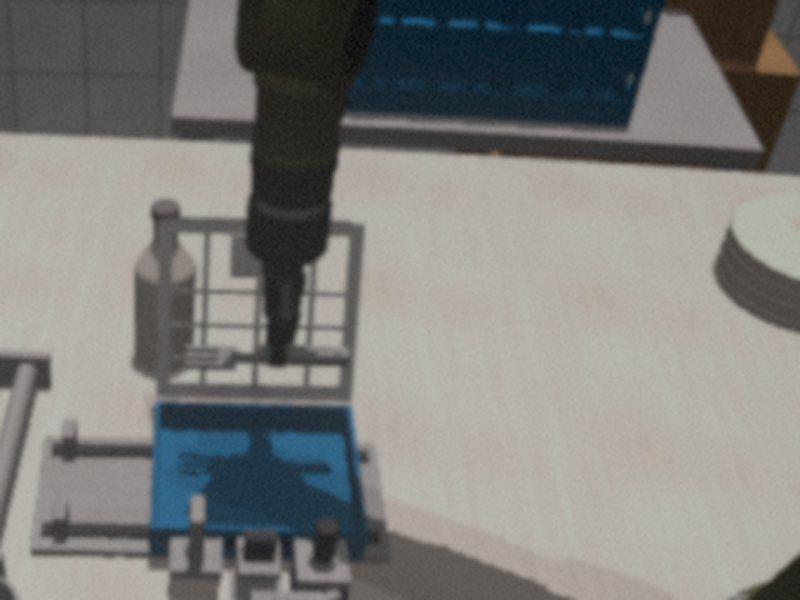

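Run:
```python
from h import *
c=load('s4')
for z in(.15,.2,.25,.3,.35,.4,.45,.5): 
    q=proj(c,[.5413,-.232,z])[0]; print(z,q,(q-[255,0])*800/340)
```

```text
0.15 [371.81406697 153.06436445] [274.85662816 360.15144575]
0.2 [373.54079866 135.26625026] [278.91952625 318.27353003]
0.25 [375.3657737  116.35545531] [283.21358517 273.77754192]
0.3 [377.29611375  96.23738002] [287.75556177 226.44089417]
0.35 [379.33932445  74.80881486] [292.56311636 176.02074085]
0.4 [381.50320958  51.95764798] [297.65461078 122.25328937]
0.45 [383.79571932  27.56290393] [303.04875135  64.85389161]
0.5 [386.22469826   1.4953475 ] [308.7639959    3.51846471]
```

The wrist joint stays about 70 mm above the cover edge when the tool is down, so I can lower it.

move_arm --moves '[{"translation": [0.13, -0.14, -1.5], "rotation": [0, 0, 0]}, {"translation": [0.13, -0.14, -3], "rotation": [0, 0, 0]}, {"translation": [0.13, -0.14, -4.2], "rotation": [0, 0, 0]}, {"translation": [0.13, -0.14, -4.8], "rotation": [0, 0, 0]}, {"translation": [0.13, -0.14, -5.1], "rotation": [0, 0, 0]}, {"translation": [0.13, -0.14, -5.1], "rotation": [0, 0, 0]}, {"translation": [0.13, -0.14, -5.1], "rotation": [0, 0, 0]}]'

```text
time_s: 4.67
eef_pos: [0.546, -0.2353, 0.0512]
eef_rot: [[-0.998, -0.058, 0.0], [-0.058, 0.998, 0.0], [-0.0, 0.0, -1.0]]
wrist_force: [0.5, -1.0, -1.1]
opening: 0.194
```

move_arm --moves '[{"translation": [0, 0, -0.08], "rotation": [0, 0, 0]}, {"translation": [0, 0, -0.08], "rotation": [0, 0, 0]}]'

```text
time_s: 4.83
eef_pos: [0.5459, -0.2361, 0.0491]
eef_rot: [[-0.998, -0.057, 0.0], [-0.057, 0.998, -0.0], [-0.0, -0.0, -1.0]]
wrist_force: [-0.8, -0.4, -1.4]
opening: 0.192
```

move_arm --moves '[{"translation": [0, 0, 0], "rotation": [0, 0, 0]}, {"translation": [0, 0, 0], "rotation": [0, 0, 0]}, {"translation": [0, 0, 0], "rotation": [0, 0, 0]}, {"translation": [0, 0, 1.5], "rotation": [0, 0, 0]}, {"translation": [0, 0, 3], "rotation": [0, 0, 0]}, {"translation": [0, 0, 4.5], "rotation": [0, 0, 0]}, {"translation": [0, 0, 5], "rotation": [0, 0, 0]}, {"translation": [0, 0, 5], "rotation": [0, 0, 0]}]' --claw 34

```text
time_s: 5.5
eef_pos: [0.5484, -0.2379, 0.1788]
eef_rot: [[-0.998, -0.056, 0.008], [-0.056, 0.998, -0.003], [-0.007, -0.004, -1.0]]
wrist_force: [0.8, -0.1, 0.2]
opening: 0.399
```

move_arm --moves '[{"translation": [-2.2, 19.36, 0], "rotation": [0, 0, -1.88]}, {"translation": [-2.2, 19.36, 0], "rotation": [0, 0, -1.88]}, {"translation": [-2.2, 19.36, 0], "rotation": [0, 0, -1.88]}, {"translation": [-2.2, 19.36, 0], "rotation": [0, 0, -1.88]}, {"translation": [-2.2, 19.36, 0], "rotation": [0, 0, -1.88]}, {"translation": [-2.2, 19.36, 0], "rotation": [0, 0, -1.88]}, {"translation": [-2.2, 19.36, 0], "rotation": [0, 0, -1.88]}, {"translation": [-2.2, 19.36, 0], "rotation": [0, 0, -1.88]}]' --claw 45

```text
time_s: 6.17
eef_pos: [0.5069, 0.0952, 0.1729]
eef_rot: [[-0.99, 0.141, -0.001], [0.141, 0.99, -0.0], [0.001, -0.0, -1.0]]
wrist_force: [-0.2, 0.2, 0.1]
opening: 0.525
```

Run:
```python
from h import *
c=snap('side','s5');t=snap('top','t5'); crop(c,310,160,430,290,'s5c',s=4.6); crop(t,280,180,510,345,'t5c'); crop(t,125,235,275,335,'t5m'); crop(c,310,290,430,430,'s5m')
s=status.sense(); print(s['eef_pos'],s['eef_rot'][:,1],s['opening'])
```

```text
[0.50672083 0.09867152 0.17288925] [0.13323107 0.99108359 0.00167258] 0.526967418827796
```

View pics/t5.png

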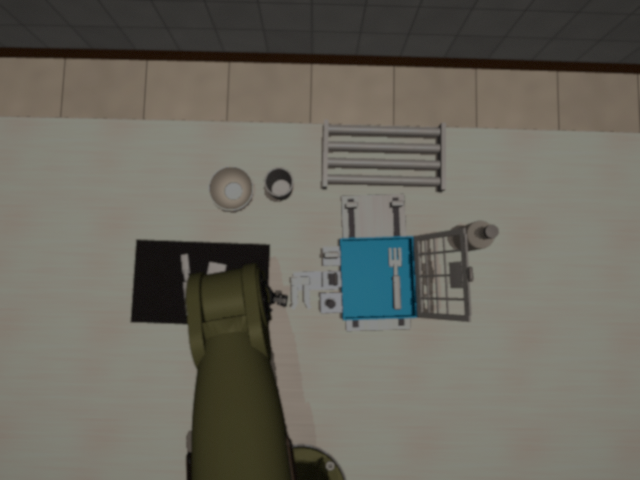

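View pics/s5m.png

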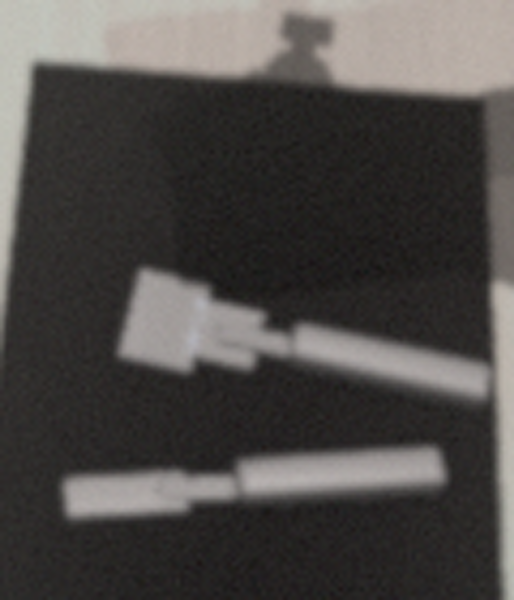

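The fork lies in the tray at about (396,278). The server and spreader haven't moved.

move_arm --moves '[{"translation": [-0.57, 5.95, 0], "rotation": [0, 0, 0]}, {"translation": [-0.57, 5.95, -1], "rotation": [0, 0, 0]}, {"translation": [-0.57, 5.95, -3], "rotation": [0, 0, 0]}, {"translation": [-0.57, 5.95, -3], "rotation": [0, 0, 0]}, {"translation": [-0.57, 5.95, -3], "rotation": [0, 0, 0]}, {"translation": [-0.57, 5.95, -3], "rotation": [0, 0, 0]}, {"translation": [-0.57, 5.95, -3], "rotation": [0, 0, 0]}, {"translation": [-0.57, 5.95, -3], "rotation": [0, 0, 0]}]'

```text
time_s: 6.93
eef_pos: [0.4946, 0.2412, 0.0995]
eef_rot: [[-0.99, 0.142, 0.001], [0.142, 0.99, -0.0], [-0.001, -0.0, -1.0]]
wrist_force: [-0.1, 0.2, 0.8]
opening: 0.529
```

Run:
```python
from h import *
s=status.sense(); print(s['eef_pos'],s['eef_rot'][:,1],s['opening'])
```

```text
[0.4946214  0.24118942 0.09951316] [ 1.41678438e-01  9.89912711e-01 -2.13235659e-04] 0.5286212098394502
```

Correction: (-2, +6, -67.5) mm.

move_arm --moves '[{"translation": [-0.08, 0.24, 0], "rotation": [0, 0, 0]}, {"translation": [-0.08, 0.24, -1.2], "rotation": [0, 0, 0]}, {"translation": [-0.08, 0.24, -2.2], "rotation": [0, 0, 0]}, {"translation": [-0.08, 0.24, -2.7], "rotation": [0, 0, 0]}, {"translation": [-0.08, 0.24, -2.7], "rotation": [0, 0, 0]}, {"translation": [-0.08, 0.24, -2.7], "rotation": [0, 0, 0]}]'

```text
time_s: 7.43
eef_pos: [0.4922, 0.2477, 0.0319]
eef_rot: [[-0.99, 0.142, -0.0], [0.142, 0.99, -0.0], [0.0, -0.0, -1.0]]
wrist_force: [0.2, 0.6, 0.3]
opening: 0.53
```

move_arm --moves '[{"translation": [0, 0, 0], "rotation": [0, 0, 0]}, {"translation": [0, 0, 0], "rotation": [0, 0, 0]}, {"translation": [0, 0, 0], "rotation": [0, 0, 0]}, {"translation": [0, 0, 0], "rotation": [0, 0, 0]}, {"translation": [0, 0, 0], "rotation": [0, 0, 0]}, {"translation": [0, 0, 0], "rotation": [0, 0, 0]}]' --claw 5

```text
time_s: 7.93
eef_pos: [0.4934, 0.2489, 0.0332]
eef_rot: [[-0.99, 0.141, 0.003], [0.141, 0.99, 0.001], [-0.003, 0.002, -1.0]]
wrist_force: [-0.7, -0.0, 7.0]
opening: 0.199
```

move_arm --moves '[{"translation": [0, 0, 1.5], "rotation": [0, 0, 0]}, {"translation": [0, 0, 3], "rotation": [0, 0, 0]}, {"translation": [0, 0, 4.5], "rotation": [0, 0, 0]}, {"translation": [0, 0, 5.9], "rotation": [0, 0, 0]}, {"translation": [0, 0, 5.9], "rotation": [0, 0, 0]}]'

```text
time_s: 8.35
eef_pos: [0.4959, 0.2504, 0.1871]
eef_rot: [[-0.99, 0.14, 0.011], [0.14, 0.99, 0.006], [-0.01, 0.007, -1.0]]
wrist_force: [1.4, 0.8, -0.6]
opening: 0.194
```

Run:
```python
from h import *
c=snap('side','s6'); crop(c,250,160,490,430,'s6c')
s=status.sense(); print(s['eef_pos'],s['eef_rot'][:,1],s['opening'])
```

```text
[0.49484865 0.24981451 0.18386657] [0.14042449 0.99007711 0.00531751] 0.19235164962966175
```

View pics/s6c.png

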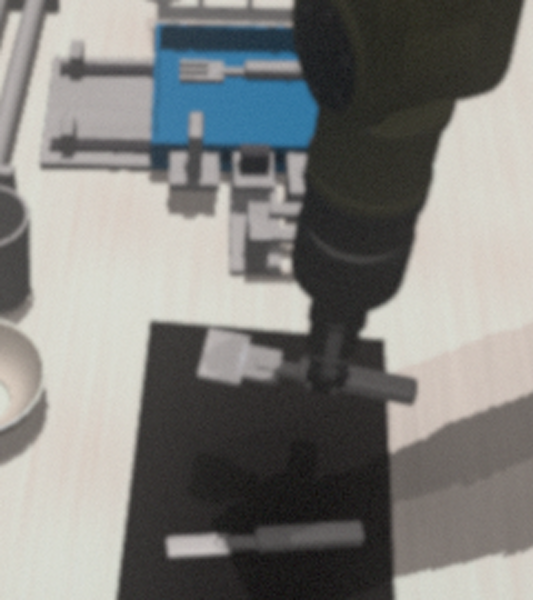

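The server is held at (325,365) in the crop and the fork lies flat in the tray. Now I'll carry the server over.

move_arm --moves '[{"translation": [1.88, -17.4, 0], "rotation": [0, 0, 1.88]}, {"translation": [1.88, -17.4, 0], "rotation": [0, 0, 1.88]}, {"translation": [1.88, -17.4, 0], "rotation": [0, 0, 1.88]}, {"translation": [1.88, -17.4, 0], "rotation": [0, 0, 1.88]}, {"translation": [1.88, -17.4, 0], "rotation": [0, 0, 1.88]}, {"translation": [1.88, -17.4, 0], "rotation": [0, 0, 1.88]}, {"translation": [1.88, -17.4, 0], "rotation": [0, 0, 1.88]}, {"translation": [1.88, -17.4, 0], "rotation": [0, 0, 1.88]}]'

```text
time_s: 9.07
eef_pos: [0.5264, -0.082, 0.1778]
eef_rot: [[-0.998, -0.056, -0.001], [-0.056, 0.998, 0.0], [0.001, 0.0, -1.0]]
wrist_force: [0.6, 1.0, -0.7]
opening: 0.193
```

Run:
```python
from h import *
s=status.sense(); print(s['eef_pos'],s['eef_rot'][:,1],s['opening'])
```

```text
[ 0.52644381 -0.08198772  0.17784135] [-5.60002872e-02  9.98430683e-01  3.73606609e-04] 0.1929797523233515
```

move_arm --moves '[{"translation": [0.58, -4.0, 0], "rotation": [0, 0, 0]}, {"translation": [0.58, -4.0, 0], "rotation": [0, 0, 0]}, {"translation": [0.58, -4.0, 0], "rotation": [0, 0, 0]}, {"translation": [0.58, -4.0, -1], "rotation": [0, 0, 0]}, {"translation": [0.58, -4.0, -2], "rotation": [0, 0, 0]}, {"translation": [0.58, -4.0, -2], "rotation": [0, 0, 0]}, {"translation": [0.58, -4.0, -2], "rotation": [0, 0, 0]}]'

```text
time_s: 9.65
eef_pos: [0.5398, -0.1795, 0.1269]
eef_rot: [[-0.998, -0.056, -0.005], [-0.056, 0.998, 0.002], [0.005, 0.002, -1.0]]
wrist_force: [0.6, -0.4, -0.5]
opening: 0.196
```

Run:
```python
from h import *
c=snap('side','s7'); crop(c,290,100,450,260,'s7c');t=snap('top','t7');crop(t,280,180,510,345,'t7c')
s=status.sense(); print(s['eef_pos'],s['eef_rot'][:,1],s['opening'])
```

```text
[ 0.54212305 -0.17987782  0.1294439 ] [-5.64287589e-02  9.98406626e-01 -7.27703193e-05] 0.1940024630903187
```

View pics/s7c.png

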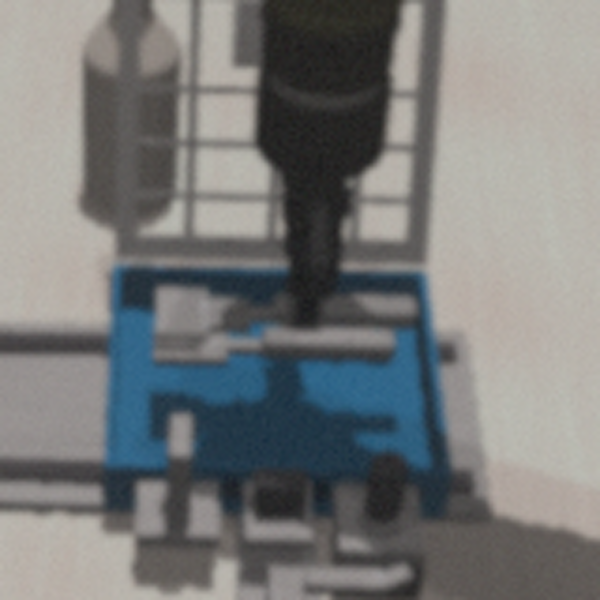

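View pics/t7c.png

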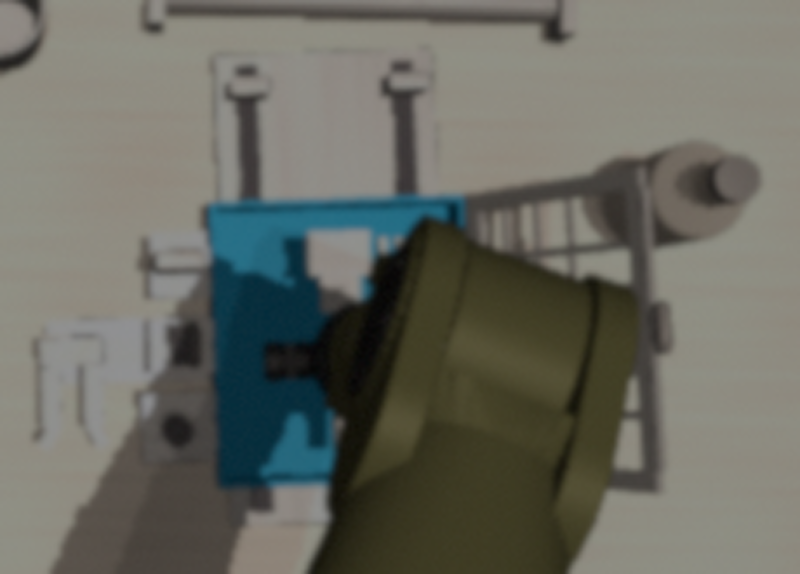

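move_arm --moves '[{"translation": [0, -0.16, -1.3], "rotation": [0, 0, 0]}, {"translation": [0, -0.16, -2.4], "rotation": [0, 0, 0]}, {"translation": [0, -0.16, -3.0], "rotation": [0, 0, 0]}, {"translation": [0, -0.16, -3.18], "rotation": [0, 0, 0]}, {"translation": [0, -0.16, -3.18], "rotation": [0, 0, 0]}, {"translation": [0, -0.16, -3.18], "rotation": [0, 0, 0]}]'

```text
time_s: 10.25
eef_pos: [0.5432, -0.1841, 0.051]
eef_rot: [[-0.998, -0.057, 0.002], [-0.057, 0.998, -0.001], [-0.002, -0.001, -1.0]]
wrist_force: [-0.3, -0.1, -1.3]
opening: 0.191
```

move_arm --moves '[{"translation": [0, 0, 0], "rotation": [0, 0, 0]}, {"translation": [0, 0, 0], "rotation": [0, 0, 0]}, {"translation": [0, 0, 0], "rotation": [0, 0, 0]}, {"translation": [0, 0, 1.5], "rotation": [0, 0, 0]}, {"translation": [0, 0, 3], "rotation": [0, 0, 0]}, {"translation": [0, 0, 4.5], "rotation": [0, 0, 0]}, {"translation": [0, 0, 5], "rotation": [0, 0, 0]}, {"translation": [0, 0, 5], "rotation": [0, 0, 0]}]' --claw 34

```text
time_s: 10.92
eef_pos: [0.5449, -0.1851, 0.1794]
eef_rot: [[-0.998, -0.056, 0.008], [-0.056, 0.998, -0.003], [-0.008, -0.003, -1.0]]
wrist_force: [0.6, -0.2, 0.5]
opening: 0.4
```

Run:
```python
from h import *
c=snap('side','s8'); crop(c,250,100,490,430,'s8c')
s=status.sense(); print(s['eef_pos'],s['eef_rot'][:,1],s['opening'])
```

```text
[ 0.54359201 -0.18466254  0.17688725] [-0.05598633  0.99842973 -0.00189831] 0.3994379381860173
```

View pics/s8c.png

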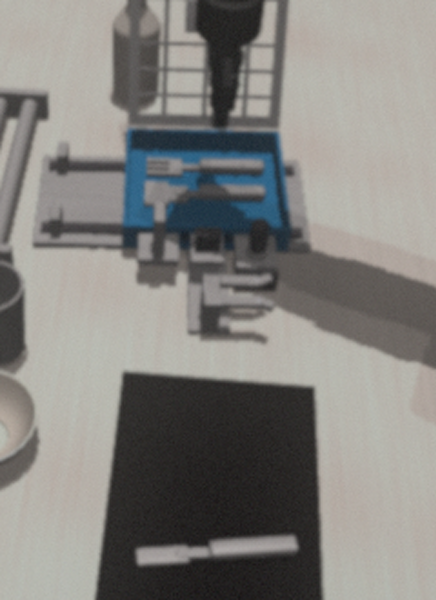

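move_arm --moves '[{"translation": [-1.2, 19.7, 0], "rotation": [0, 0, 0.88]}, {"translation": [-1.2, 19.7, 0], "rotation": [0, 0, 0.88]}, {"translation": [-1.2, 19.7, 0], "rotation": [0, 0, 0.88]}, {"translation": [-1.2, 19.7, 0], "rotation": [0, 0, 0.88]}, {"translation": [-1.2, 19.7, 0], "rotation": [0, 0, 0.88]}, {"translation": [-1.2, 19.7, 0], "rotation": [0, 0, 0.88]}, {"translation": [-1.2, 19.7, 0], "rotation": [0, 0, 0.88]}, {"translation": [-1.2, 19.7, 0], "rotation": [0, 0, 0.88]}]' --claw 45

```text
time_s: 11.63
eef_pos: [0.5201, 0.1503, 0.1728]
eef_rot: [[-0.989, -0.148, -0.002], [-0.148, 0.989, -0.001], [0.002, -0.0, -1.0]]
wrist_force: [1.2, -0.8, -0.2]
opening: 0.531
```

Run:
```python
from h import *
c=snap('side','s9');t=snap('top','t9'); crop(c,310,160,430,290,'s9c',s=4.6); crop(t,125,235,275,335,'t9m'); crop(c,310,290,430,430,'s9m')
s=status.sense(); print(s['eef_pos'],s['eef_rot'][:,1],s['opening'])
```

```text
[0.52019836 0.1538308  0.17280658] [-0.15473833  0.98795364  0.00191193] 0.5278772423856766
```

View pics/s9m.png

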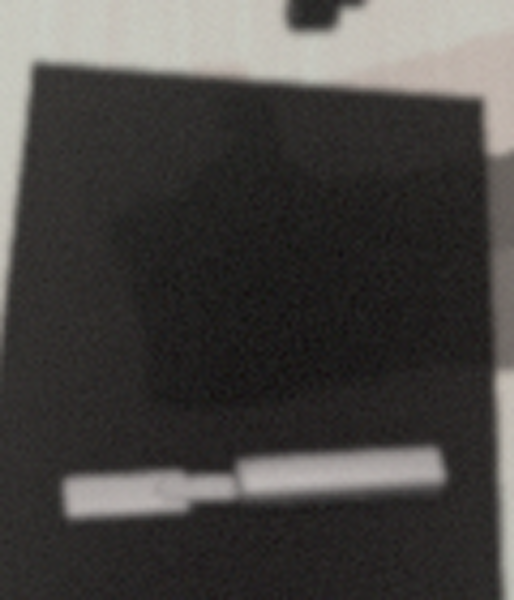

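View pics/t9m.png

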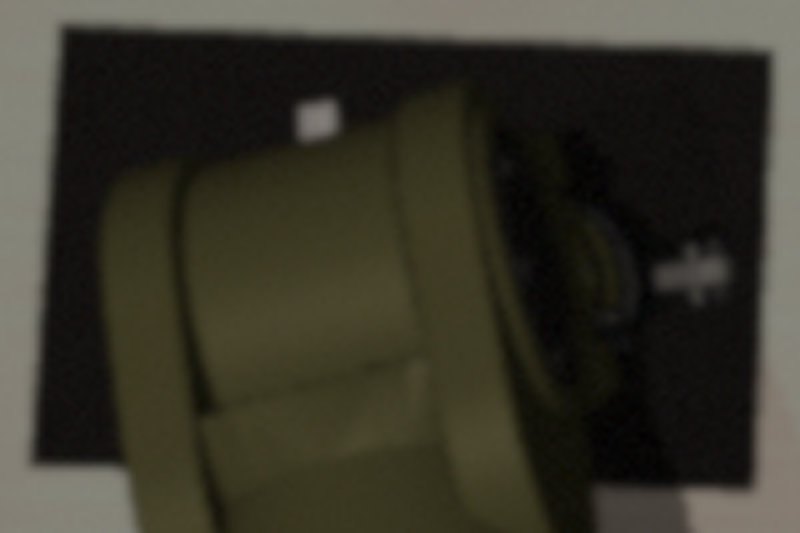

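View pics/s9c.png

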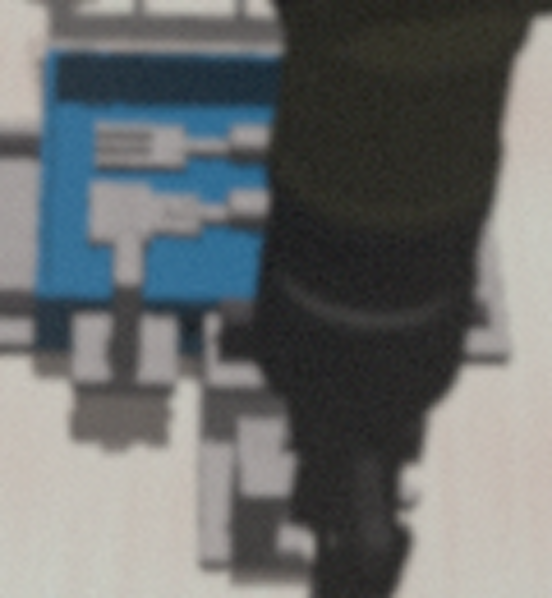

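move_arm --moves '[{"translation": [-0.25, 6.3, 0], "rotation": [0, 0, 0]}, {"translation": [-0.25, 6.3, -1], "rotation": [0, 0, 0]}, {"translation": [-0.25, 6.3, -3], "rotation": [0, 0, 0]}, {"translation": [-0.25, 6.3, -3], "rotation": [0, 0, 0]}, {"translation": [-0.25, 6.3, -3], "rotation": [0, 0, 0]}, {"translation": [-0.25, 6.3, -3], "rotation": [0, 0, 0]}, {"translation": [-0.25, 6.3, -3], "rotation": [0, 0, 0]}, {"translation": [-0.25, 6.3, -3], "rotation": [0, 0, 0]}]'

```text
time_s: 12.4
eef_pos: [0.5156, 0.3048, 0.0995]
eef_rot: [[-0.989, -0.147, -0.0], [-0.147, 0.989, -0.001], [0.0, -0.001, -1.0]]
wrist_force: [0.9, -0.1, 0.2]
opening: 0.528
```

Run:
```python
from h import *
c=snap('side','s10'); crop(c,310,290,430,430,'s10m')
s=status.sense(); print(s['eef_pos'],s['eef_rot'][:,1],s['opening'])
```

```text
[0.51606609 0.30487181 0.10010719] [-1.46086971e-01  9.89271720e-01 -2.47154238e-04] 0.5252814950242062
```

View pics/s10m.png

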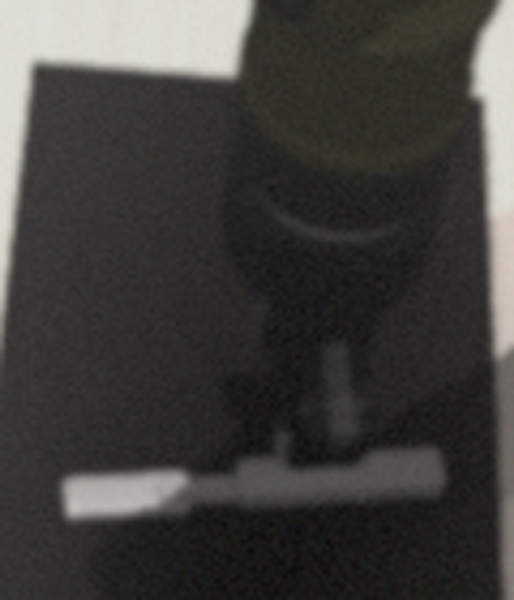

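move_arm --moves '[{"translation": [-0.06, 0.13, 0], "rotation": [0, 0, 0]}, {"translation": [-0.06, 0.13, -1.2], "rotation": [0, 0, 0]}, {"translation": [-0.06, 0.13, -2.2], "rotation": [0, 0, 0]}, {"translation": [-0.06, 0.13, -2.72], "rotation": [0, 0, 0]}, {"translation": [-0.06, 0.13, -2.72], "rotation": [0, 0, 0]}, {"translation": [-0.06, 0.13, -2.72], "rotation": [0, 0, 0]}]'

```text
time_s: 12.95
eef_pos: [0.514, 0.3086, 0.0317]
eef_rot: [[-0.989, -0.147, -0.0], [-0.147, 0.989, -0.0], [0.0, -0.0, -1.0]]
wrist_force: [0.6, 0.1, 0.4]
opening: 0.529
```

move_arm --moves '[{"translation": [0, 0, 0], "rotation": [0, 0, 0]}, {"translation": [0, 0, 0], "rotation": [0, 0, 0]}, {"translation": [0, 0, 0], "rotation": [0, 0, 0]}, {"translation": [0, 0, 0], "rotation": [0, 0, 0]}, {"translation": [0, 0, 0], "rotation": [0, 0, 0]}, {"translation": [0, 0, 0], "rotation": [0, 0, 0]}]' --claw 5

```text
time_s: 13.45
eef_pos: [0.5153, 0.31, 0.0333]
eef_rot: [[-0.989, -0.148, 0.003], [-0.148, 0.989, 0.001], [-0.003, 0.001, -1.0]]
wrist_force: [-0.2, -0.2, 7.1]
opening: 0.191
```

move_arm --moves '[{"translation": [0, 0, 1.5], "rotation": [0, 0, 0]}, {"translation": [0, 0, 3], "rotation": [0, 0, 0]}, {"translation": [0, 0, 4.5], "rotation": [0, 0, 0]}, {"translation": [0, 0, 5.9], "rotation": [0, 0, 0]}, {"translation": [0, 0, 5.9], "rotation": [0, 0, 0]}]'

```text
time_s: 13.87
eef_pos: [0.5178, 0.3117, 0.1875]
eef_rot: [[-0.989, -0.148, 0.011], [-0.148, 0.989, 0.007], [-0.012, 0.005, -1.0]]
wrist_force: [1.9, 0.9, 0.3]
opening: 0.191
```

Run:
```python
from h import *
c=snap('side','s11'); crop(c,250,160,490,460,'s11c')
s=status.sense(); print(s['eef_pos'],s['eef_rot'][:,1],s['opening'])
```

```text
[0.51676497 0.31113659 0.18423452] [-0.14765464  0.98903219  0.00366553] 0.19237243244012822
```

View pics/s11c.png

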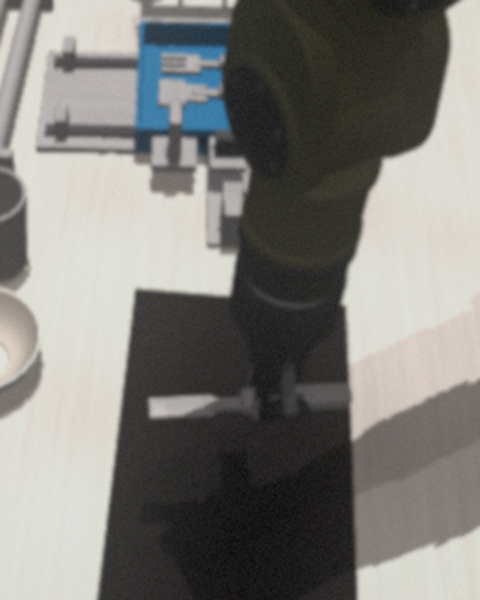

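move_arm --moves '[{"translation": [0.9, -17.8, 0], "rotation": [0, 0, -0.88]}, {"translation": [0.9, -17.8, 0], "rotation": [0, 0, -0.88]}, {"translation": [0.9, -17.8, 0], "rotation": [0, 0, -0.88]}, {"translation": [0.9, -17.8, 0], "rotation": [0, 0, -0.88]}, {"translation": [0.9, -17.8, 0], "rotation": [0, 0, -0.88]}, {"translation": [0.9, -17.8, 0], "rotation": [0, 0, -0.88]}, {"translation": [0.9, -17.8, 0], "rotation": [0, 0, -0.88]}, {"translation": [0.9, -17.8, 0], "rotation": [0, 0, -0.88]}]'

```text
time_s: 14.58
eef_pos: [0.5298, -0.0254, 0.1781]
eef_rot: [[-0.998, -0.056, -0.001], [-0.056, 0.998, 0.0], [0.001, 0.0, -1.0]]
wrist_force: [2.1, 0.5, -0.5]
opening: 0.191
```

Run:
```python
from h import *
s=status.sense(); print(s['eef_pos'],s['eef_rot'][:,1],s['opening'])
```

```text
[ 0.52977845 -0.02544431  0.17807787] [-5.61655293e-02  9.98421462e-01  1.34248431e-04] 0.19137661671105477
```

Remaining is (+9, -109) mm.

move_arm --moves '[{"translation": [0.36, -4.3, 0], "rotation": [0, 0, 0]}, {"translation": [0.36, -4.3, 0], "rotation": [0, 0, 0]}, {"translation": [0.36, -4.3, 0], "rotation": [0, 0, 0]}, {"translation": [0.36, -4.3, -1], "rotation": [0, 0, 0]}, {"translation": [0.36, -4.3, -2], "rotation": [0, 0, 0]}, {"translation": [0.36, -4.3, -2], "rotation": [0, 0, 0]}, {"translation": [0.36, -4.3, -2], "rotation": [0, 0, 0]}]'

```text
time_s: 15.17
eef_pos: [0.5377, -0.1307, 0.1271]
eef_rot: [[-0.998, -0.056, -0.005], [-0.056, 0.998, 0.001], [0.004, 0.001, -1.0]]
wrist_force: [-0.2, 0.3, -1.3]
opening: 0.198
```

Run:
```python
from h import *
c=snap('side','s12'); crop(c,290,100,450,260,'s12c')
s=status.sense(); print(s['eef_pos'],s['eef_rot'][:,1],s['opening'])
```

```text
[ 0.5390646  -0.13071953  0.12860298] [-5.62257301e-02  9.98417944e-01  5.25106302e-04] 0.1965418825293737
```

View pics/s12c.png

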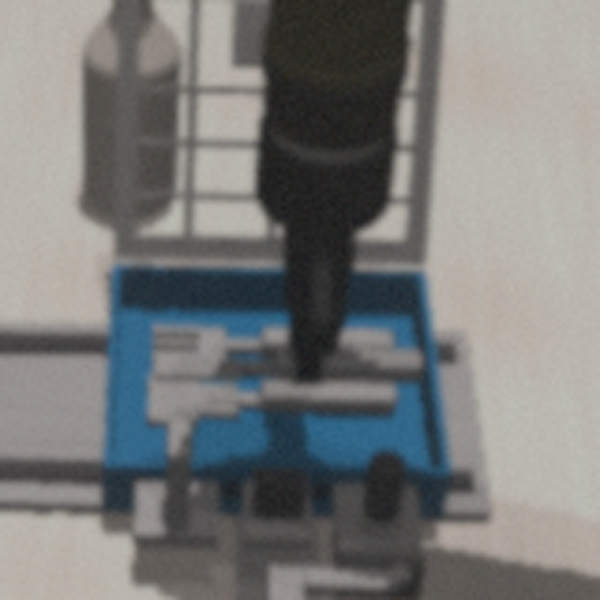

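move_arm --moves '[{"translation": [0, -0.14, -1.3], "rotation": [0, 0, 0]}, {"translation": [0, -0.14, -2.4], "rotation": [0, 0, 0]}, {"translation": [0, -0.14, -3.0], "rotation": [0, 0, 0]}, {"translation": [0, -0.14, -3.16], "rotation": [0, 0, 0]}, {"translation": [0, -0.14, -3.16], "rotation": [0, 0, 0]}, {"translation": [0, -0.14, -3.16], "rotation": [0, 0, 0]}]'

```text
time_s: 15.72
eef_pos: [0.541, -0.1344, 0.0514]
eef_rot: [[-0.998, -0.057, 0.002], [-0.057, 0.998, -0.001], [-0.002, -0.001, -1.0]]
wrist_force: [0.8, 0.3, -0.5]
opening: 0.192
```

move_arm --moves '[{"translation": [0, 0, 0], "rotation": [0, 0, 0]}, {"translation": [0, 0, 0], "rotation": [0, 0, 0]}, {"translation": [0, 0, 0], "rotation": [0, 0, 0]}, {"translation": [0, 0, 1.5], "rotation": [0, 0, 0]}, {"translation": [0, 0, 3], "rotation": [0, 0, 0]}, {"translation": [0, 0, 4.5], "rotation": [0, 0, 0]}, {"translation": [0, 0, 6], "rotation": [0, 0, 0]}, {"translation": [0, 0, 7.5], "rotation": [0, 0, 0]}]' --claw 32

```text
time_s: 16.38
eef_pos: [0.5395, -0.1345, 0.2397]
eef_rot: [[-0.998, -0.056, 0.001], [-0.056, 0.998, -0.0], [-0.001, -0.0, -1.0]]
wrist_force: [2.3, -0.3, -1.3]
opening: 0.379
```

Run:
```python
from h import *
c=snap('side','s13'); crop(c,290,100,450,260,'s13c')
s=status.sense(); print(s['eef_pos'],s['eef_rot'][:,1],s['opening'])
```

```text
[ 0.54301932 -0.13534486  0.24768689] [-0.05598356  0.99842599 -0.0033751 ] 0.3779787491668527
```

View pics/s13c.png

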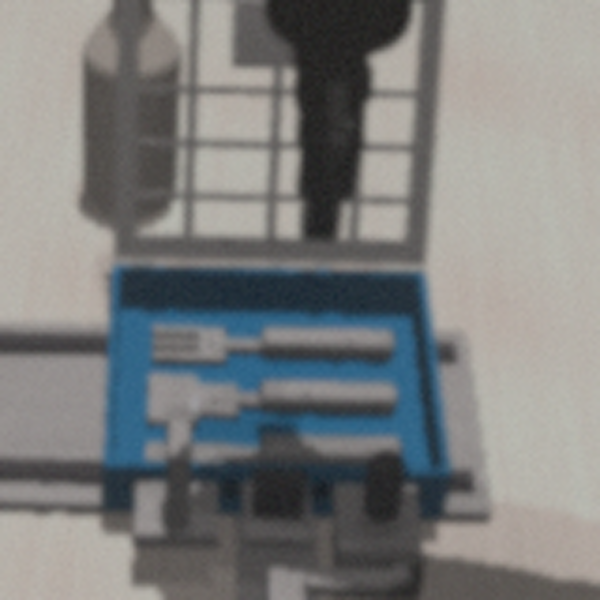

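All three pieces lie side by side in the tray. Next I'll close the claw, go over and behind the cover at station x=-0.06 (well away from the bottle), and push it over.

move_arm --moves '[{"translation": [0, 0, 1.65], "rotation": [0, 0, 0]}, {"translation": [0, 0, 3.3], "rotation": [0, 0, 0]}, {"translation": [-0.4, -2.8, 3.4], "rotation": [0, 0, 0]}, {"translation": [-0.6, -4.4, 3.4], "rotation": [0, 0, 0]}, {"translation": [-0.85, -6, 3.4], "rotation": [0, 0, 0]}, {"translation": [-1.1, -7.6, 3.4], "rotation": [0, 0, 0]}, {"translation": [-1.3, -9.2, 3.4], "rotation": [0, 0, 0]}, {"translation": [-1.56, -11, 3.4], "rotation": [0, 0, 0]}]' --claw 0

```text
time_s: 17.1
eef_pos: [0.5041, -0.384, 0.3227]
eef_rot: [[-0.998, -0.056, 0.001], [-0.056, 0.998, -0.001], [-0.001, -0.001, -1.0]]
wrist_force: [1.8, -0.3, 0.3]
opening: 0.0
```

Run:
```python
from h import *
c=snap('side','s14'); crop(c,270,0,470,150,'s14c');t=snap('top','t14');crop(t,280,180,510,345,'t14c')
s=status.sense(); print(s['eef_pos'],s['eef_rot'][:,1],s['opening'])
```

```text
[ 0.5030739  -0.38757919  0.32145891] [-0.04975837  0.99875924 -0.00202299] 0.0032200873839906214
```

View pics/s14c.png

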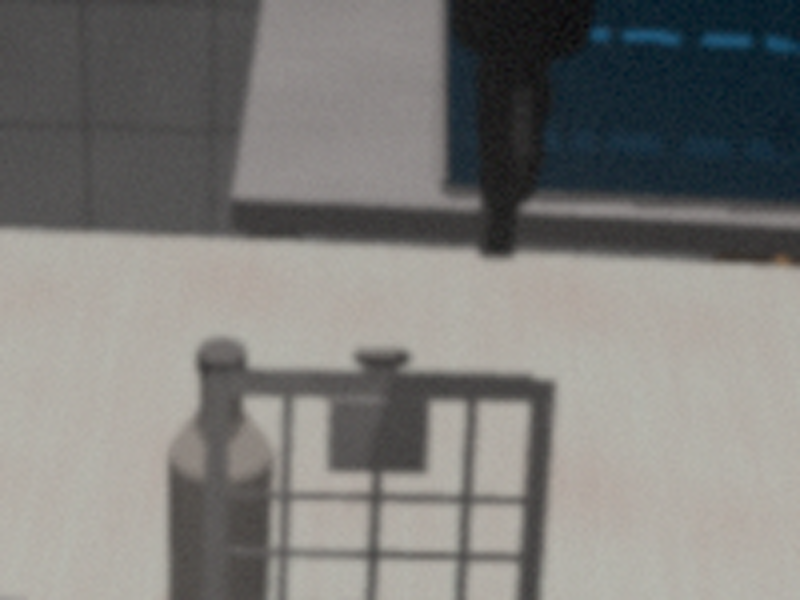

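View pics/t14c.png

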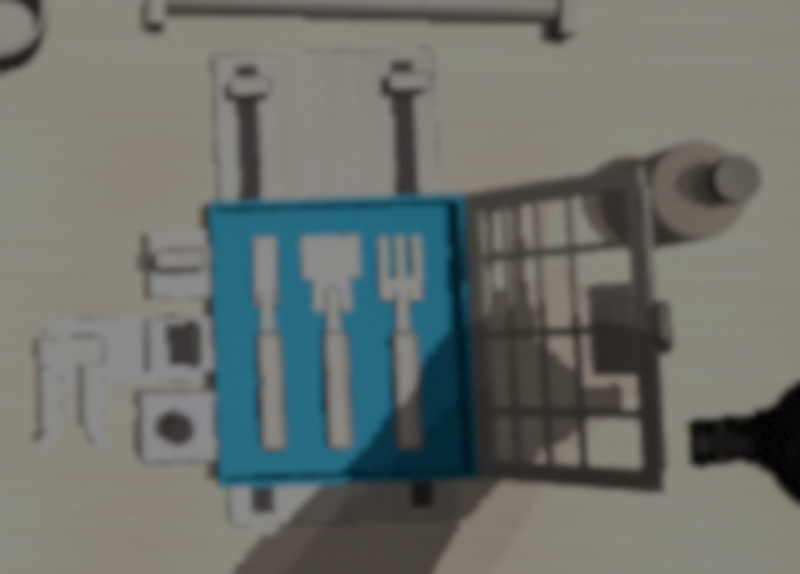

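The pieces sit well in the tray. The claw is behind the cover edge and clear of the bottle, so I can lower it.

move_arm --moves '[{"translation": [0, -1, 0], "rotation": [0, 0, 0]}, {"translation": [0, -1, 0], "rotation": [0, 0, 0]}, {"translation": [0, -1, -1.2], "rotation": [0, 0, 0]}, {"translation": [0, -1, -2.4], "rotation": [0, 0, 0]}, {"translation": [0, -1, -3.7], "rotation": [0, 0, 0]}, {"translation": [0, -1, -3.7], "rotation": [0, 0, 0]}, {"translation": [0, -1, -3.7], "rotation": [0, 0, 0]}]'

```text
time_s: 17.78
eef_pos: [0.5037, -0.4054, 0.2286]
eef_rot: [[-0.998, -0.057, -0.003], [-0.057, 0.998, 0.003], [0.003, 0.003, -1.0]]
wrist_force: [-0.3, -0.8, 0.4]
opening: -0.002
```

Run:
```python
from h import *
c=snap('side','s15'); crop(c,270,40,470,190,'s15c');t=snap('top','t15');crop(t,280,180,510,345,'t15c')
s=status.sense(); print(s['eef_pos'],s['eef_rot'][:,1],s['opening'],s['wrist_force'])
```

```text
[ 0.5055979  -0.40712355  0.23206988] [-0.05646627  0.99840319 -0.0016237 ] 0.00379378156009972 [-0.61622087  0.57075878 -0.25590445]
```

View pics/s15c.png

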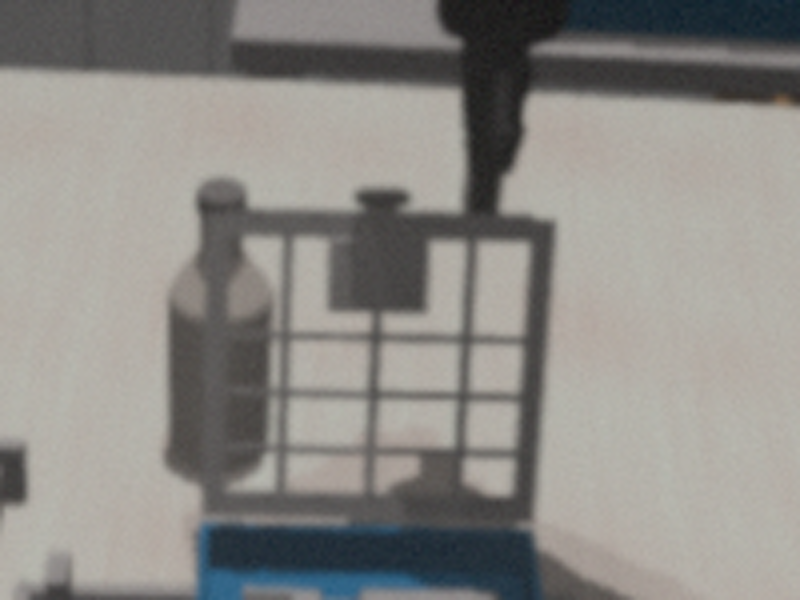

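View pics/t15c.png

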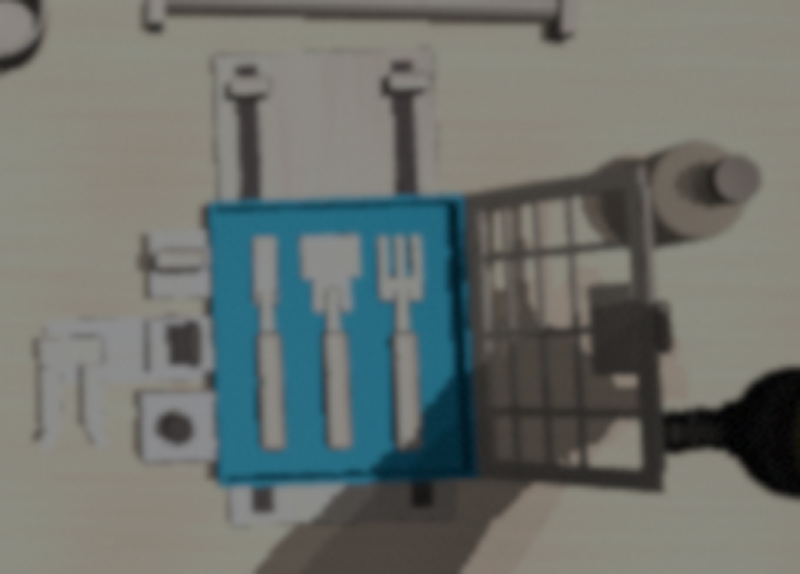

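move_arm --moves '[{"translation": [0, 0.2, -0.4], "rotation": [0, 0, 0]}, {"translation": [-0.04, 0.7, -0.4], "rotation": [0, 0, 0]}, {"translation": [-0.07, 1.2, -0.4], "rotation": [0, 0, 0]}, {"translation": [-0.09, 1.7, -0.4], "rotation": [0, 0, 0]}, {"translation": [-0.12, 2.2, -0.4], "rotation": [0, 0, 0]}, {"translation": [-0.15, 2.7, -0.3], "rotation": [0, 0, 0]}, {"translation": [-0.17, 3.1, -0.2], "rotation": [0, 0, 0]}, {"translation": [-0.2, 3.5, 0], "rotation": [0, 0, 0]}]'

```text
time_s: 18.55
eef_pos: [0.5005, -0.3196, 0.2339]
eef_rot: [[-0.998, -0.056, 0.005], [-0.056, 0.998, -0.004], [-0.004, -0.005, -1.0]]
wrist_force: [0.3, -1.4, -0.1]
opening: 0.001
```

Run:
```python
from h import *
c=snap('side','s16'); crop(c,270,40,470,190,'s16c');t=snap('top','t16');crop(t,280,180,510,345,'t16c')
s=status.sense(); print(s['eef_pos'],s['eef_rot'][:,1],s['opening'],s['wrist_force'])
```

```text
[ 0.50044313 -0.31796104  0.2326253 ] [-0.05784707  0.99832434 -0.00149584] 0.0038139237233268753 [-0.48615226 -0.71846026  5.77026781]
```

View pics/s16c.png

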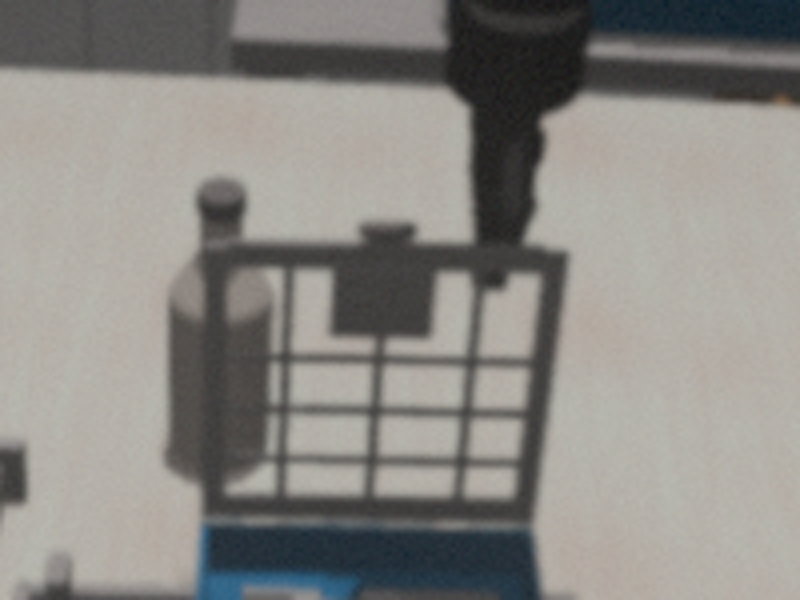

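View pics/t16c.png

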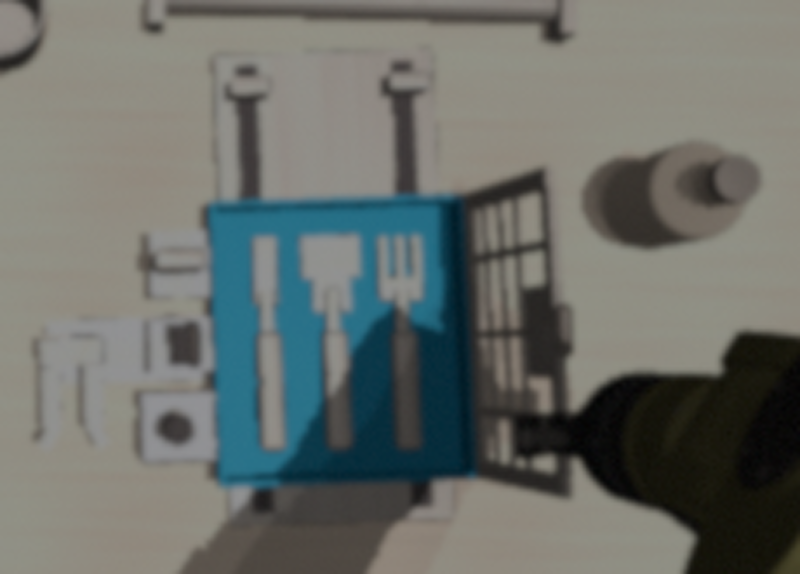

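The cover is close to upright. I'll push it past.

move_arm --moves '[{"translation": [-0.03, 0.5, 0], "rotation": [0, 0, 0]}, {"translation": [-0.05, 1.0, 0], "rotation": [0, 0, 0]}, {"translation": [-0.08, 1.4, 0], "rotation": [0, 0, 0]}, {"translation": [-0.1, 1.8, 0], "rotation": [0, 0, 0]}, {"translation": [-0.13, 2.3, 0], "rotation": [0, 0, 0]}, {"translation": [-0.16, 2.8, 0], "rotation": [0, 0, 0]}, {"translation": [-0.16, 2.8, 0], "rotation": [0, 0, 0]}, {"translation": [-0.16, 2.8, 0], "rotation": [0, 0, 0]}]'

```text
time_s: 19.32
eef_pos: [0.4954, -0.2486, 0.2293]
eef_rot: [[-0.998, -0.057, -0.001], [-0.057, 0.998, 0.0], [0.001, 0.0, -1.0]]
wrist_force: [0.3, -0.1, 0.2]
opening: 0.001
```

Run:
```python
from h import *
c=snap('side','s17'); crop(c,270,40,470,250,'s17c')
s=status.sense(); print(s['eef_pos'],s['wrist_force'])
```

```text
[ 0.49555105 -0.24923403  0.22944283] [ 0.30531402 -0.12228976  0.13742613]
```

View pics/s17c.png

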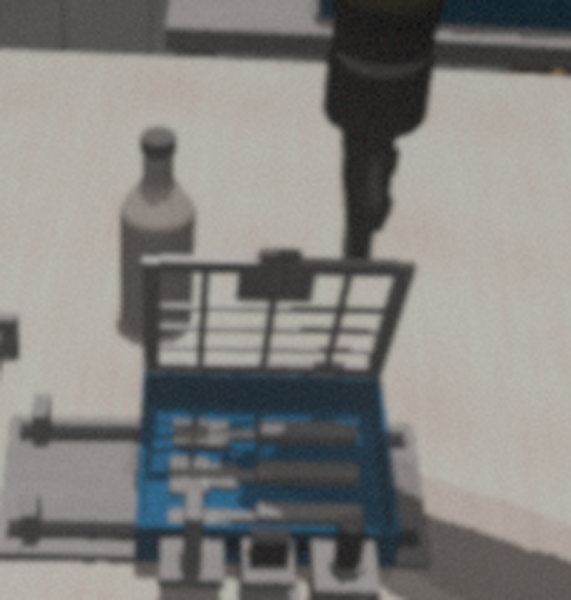

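The cover is sinking by itself. I'll move over the pad while it settles.

move_arm --moves '[{"translation": [0, 0, 1], "rotation": [0, 0, 0]}, {"translation": [0, 0, 2], "rotation": [0, 0, 0]}, {"translation": [2.1, 4.9, 2], "rotation": [0, 0, 0]}, {"translation": [2.1, 4.9, 2], "rotation": [0, 0, 0]}, {"translation": [2.1, 4.9, 2], "rotation": [0, 0, 0]}, {"translation": [2.1, 4.9, 2], "rotation": [0, 0, 0]}, {"translation": [2.1, 4.9, 2], "rotation": [0, 0, 0]}, {"translation": [2.1, 4.9, 2], "rotation": [0, 0, 0]}]'

```text
time_s: 20.03
eef_pos: [0.5482, -0.1272, 0.2794]
eef_rot: [[-0.998, -0.057, -0.001], [-0.057, 0.998, -0.001], [0.001, -0.001, -1.0]]
wrist_force: [-0.6, -0.5, -0.4]
opening: -0.0
```

Run:
```python
from h import *
c=snap('side','s18'); crop(c,290,100,450,260,'s18c');t=snap('top','t18');crop(t,280,180,510,345,'t18c')
s=status.sense(); print(s['eef_pos'],s['wrist_force'])
```

```text
[ 0.54771619 -0.12824663  0.27953814] [-0.42781899  0.32366047 -0.64789242]
```

View pics/s18c.png

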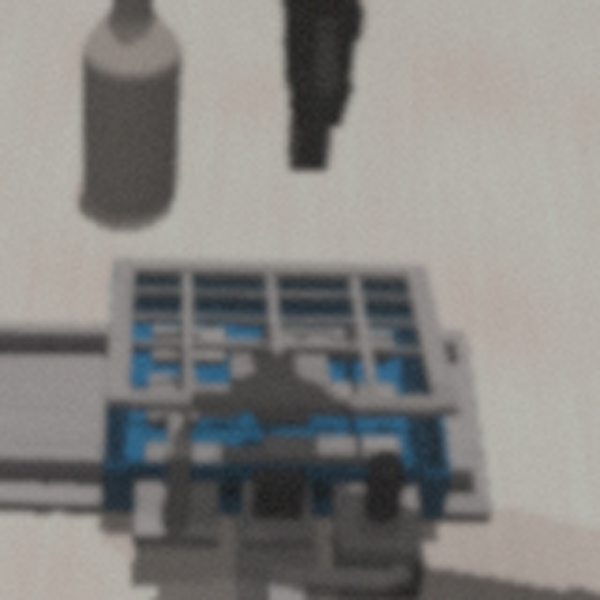

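View pics/t18c.png

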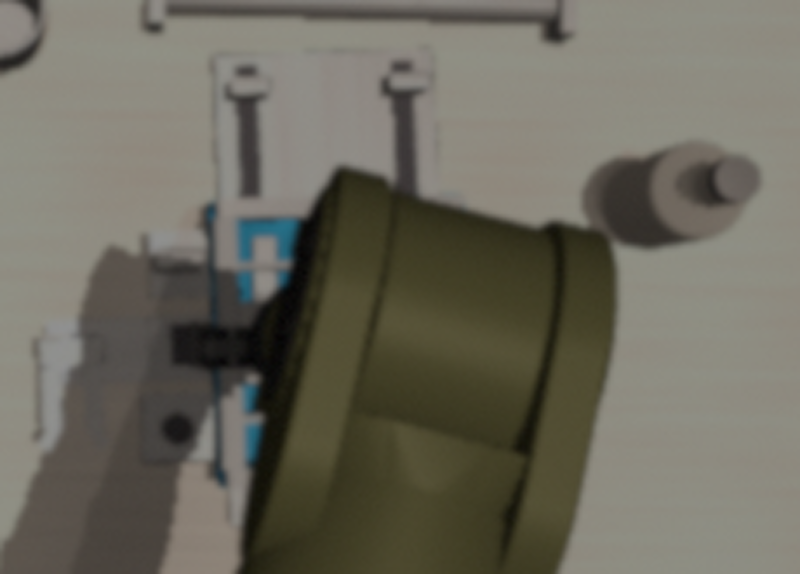

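move_arm --moves '[{"translation": [0, 0, 0], "rotation": [0, 0, 0]}, {"translation": [0, 0, 0], "rotation": [0, 0, 0]}, {"translation": [0, 0, -1.2], "rotation": [0, 0, 0]}, {"translation": [0, 0, -2.4], "rotation": [0, 0, 0]}, {"translation": [0, 0, -3.6], "rotation": [0, 0, 0]}, {"translation": [0, 0, -4.8], "rotation": [0, 0, 0]}, {"translation": [0, 0, -5.8], "rotation": [0, 0, 0]}, {"translation": [0, 0, -5.8], "rotation": [0, 0, 0]}]'

```text
time_s: 20.8
eef_pos: [0.5442, -0.127, 0.1298]
eef_rot: [[-0.998, -0.055, -0.008], [-0.055, 0.999, 0.002], [0.008, 0.002, -1.0]]
wrist_force: [-2.0, 0.9, -0.8]
opening: -0.0
```

Run:
```python
from h import *
c=snap('side','s19'); crop(c,290,100,450,260,'s19c')
s=status.sense(); print(s['eef_pos'],s['wrist_force'])
```

```text
[ 0.54558682 -0.12725246  0.13253994] [-0.65676711 -0.39087333  0.54102282]
```

View pics/s19c.png

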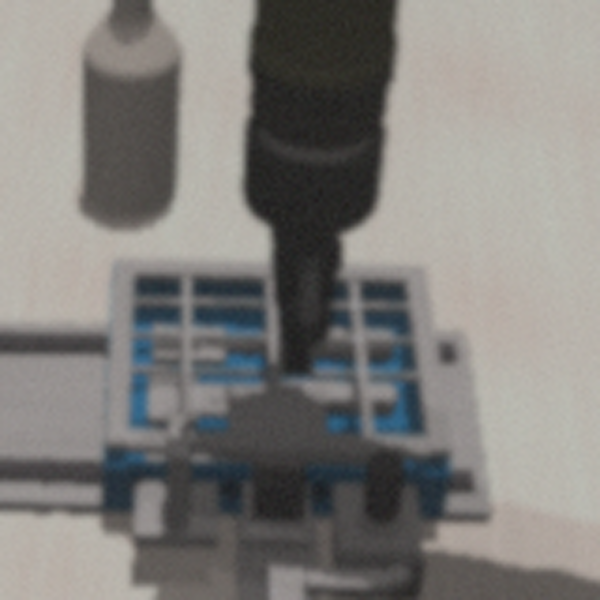

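move_arm --moves '[{"translation": [0.1, 0, -0.8], "rotation": [0, 0, 0]}, {"translation": [0.1, 0, -1.3], "rotation": [0, 0, 0]}, {"translation": [0.1, 0, -1.5], "rotation": [0, 0, 0]}, {"translation": [0.1, 0, -1.55], "rotation": [0, 0, 0]}, {"translation": [0.1, 0, -1.55], "rotation": [0, 0, 0]}]'

```text
time_s: 21.27
eef_pos: [0.5513, -0.1274, 0.0974]
eef_rot: [[-0.998, -0.056, 0.001], [-0.056, 0.998, -0.0], [-0.001, -0.0, -1.0]]
wrist_force: [0.5, 0.2, 0.8]
opening: 0.003
```

move_arm --moves '[{"translation": [0, 0, -0.1], "rotation": [0, 0, 0]}, {"translation": [0, 0, -0.2], "rotation": [0, 0, 0]}, {"translation": [0, 0, -0.2], "rotation": [0, 0, 0]}]'

```text
time_s: 21.52
eef_pos: [0.5516, -0.1272, 0.0919]
eef_rot: [[-0.998, -0.056, 0.002], [-0.056, 0.998, -0.0], [-0.002, -0.0, -1.0]]
wrist_force: [2.1, -0.3, 1.8]
opening: -0.001
```

move_arm --moves '[{"translation": [0, 0, -0.08], "rotation": [0, 0, 0]}, {"translation": [0, 0, -0.16], "rotation": [0, 0, 0]}, {"translation": [0, 0, -0.2], "rotation": [0, 0, 0]}, {"translation": [0, 0, -0.2], "rotation": [0, 0, 0]}]'

```text
time_s: 21.85
eef_pos: [0.5508, -0.1271, 0.0869]
eef_rot: [[-0.998, -0.056, 0.0], [-0.056, 0.998, -0.0], [-0.0, -0.0, -1.0]]
wrist_force: [-1.8, 0.1, 9.6]
opening: -0.001
```

move_arm --moves '[{"translation": [0, 0, -0.08], "rotation": [0, 0, 0]}, {"translation": [0, 0, -0.12], "rotation": [0, 0, 0]}, {"translation": [0, 0, -0.12], "rotation": [0, 0, 0]}]'

```text
time_s: 22.1
eef_pos: [0.5511, -0.1271, 0.0865]
eef_rot: [[-0.998, -0.056, 0.002], [-0.056, 0.998, -0.0], [-0.002, -0.001, -1.0]]
wrist_force: [-10.0, 3.4, 30.4]
opening: 0.002
```

30 N at the shut height means it's against the stop. I'll lift off and check that the catch holds.

move_arm --moves '[{"translation": [0, 0, 0.5], "rotation": [0, 0, 0]}, {"translation": [0, 0, 2], "rotation": [0, 0, 0]}, {"translation": [0, 0, 3.5], "rotation": [0, 0, 0]}, {"translation": [-0.5, 1.5, 5], "rotation": [0, 0, 0]}, {"translation": [-1, 3, 5], "rotation": [0, 0, 0]}, {"translation": [-2, 4.6, 5], "rotation": [0, 0, 0]}, {"translation": [-3, 6, 5], "rotation": [0, 0, 0]}, {"translation": [-3, 7.5, 5], "rotation": [0, 0, 0]}]'

```text
time_s: 22.77
eef_pos: [0.4736, 0.0525, 0.2078]
eef_rot: [[-0.999, -0.054, -0.002], [-0.054, 0.999, -0.001], [0.002, -0.001, -1.0]]
wrist_force: [0.4, 0.4, -0.3]
opening: -0.001
```

Run:
```python
from h import *
c=snap('side','s20'); crop(c,290,150,450,290,'s20c');t=snap('top','t20');crop(t,280,180,510,345,'t20c')
s=status.sense(); print(s['eef_pos'],s['eef_rot'][:,1],s['wrist_force'])
```

```text
[0.47498784 0.05667966 0.20792886] [-0.06282089  0.99802302  0.00189614] [ 0.95612386 -0.60763277  0.19272121]
```

View pics/s20c.png

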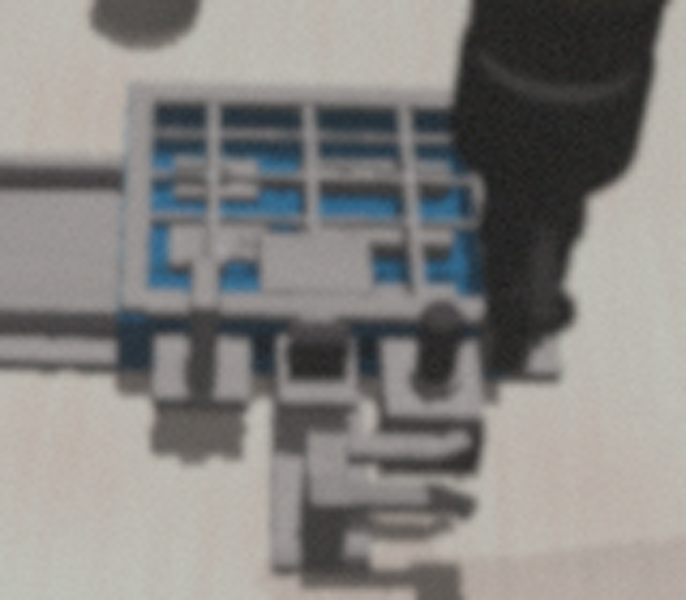

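View pics/t20c.png

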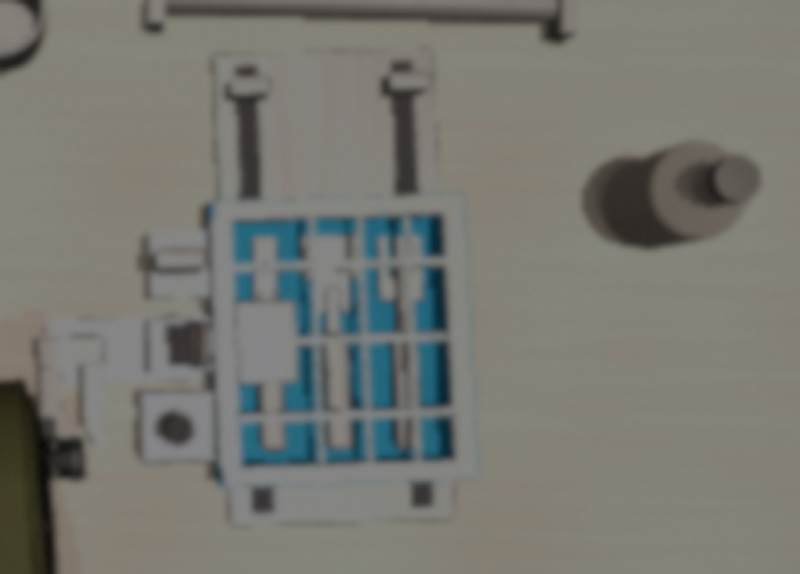

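Run:
```python
from fit import *
p=[ 0.55172936,-0.18665844,0.05511751]
S2=load('s20');T2=load('t20')
for a in(0,.06):
    ca,sa=np.cos(a),np.sin(a)
    pts=[]
    for x in(.104,-.104):
        pts.append((x,-.0925+.19*ca-.003*sa,.057+.19*sa+.003*ca))
    for x,y in((.03,.174),(.03,.130),(-.03,.174),(-.03,.130)): pts.append((x,-.0925+y*ca,.057+y*sa+.005))
    P=w(p,pts); k=686/160
    print(a,((proj(S2,P)-[290,150])*k).round(0).tolist(),((proj(T2,P)-[280,180])*3.478).round().tolist())
```

```text
0 [[125.0, 313.0], [522.0, 323.0], [266.0, 292.0], [265.0, 235.0], [380.0, 295.0], [376.0, 238.0]] [[205.0, 205.0], [215.0, 490.0], [230.0, 304.0], [290.0, 303.0], [233.0, 387.0], [293.0, 385.0]]
0.06 [[125.0, 297.0], [525.0, 307.0], [267.0, 278.0], [265.0, 224.0], [381.0, 281.0], [377.0, 227.0]] [[206.0, 203.0], [216.0, 491.0], [232.0, 304.0], [292.0, 302.0], [235.0, 387.0], [295.0, 385.0]]
```

The pad corners match the cover shut at angle 0: measured (265,290) and (375,296), predicted (266,292) and (380,295). Next I'll measure the pin and notch more precisely.

Run:
```python
from h import *
c=load('s20'); crop(c,350,210,410,290,'pn_s',s=7.4); t=load('t14'); crop(t,284,255,344,325,'pn_t',s=8.5)
```

```text
(no output)
```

View pics/pn_s.png

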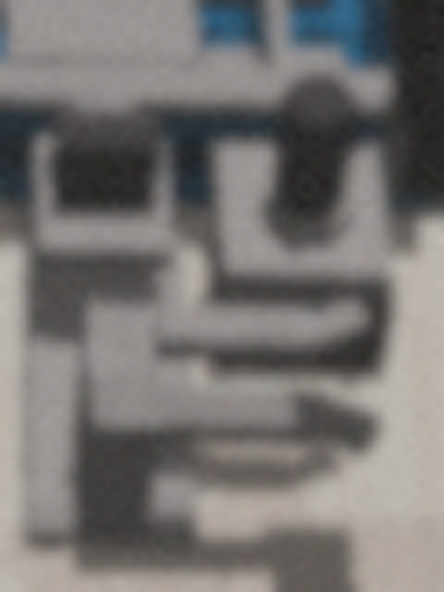

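View pics/pn_t.png

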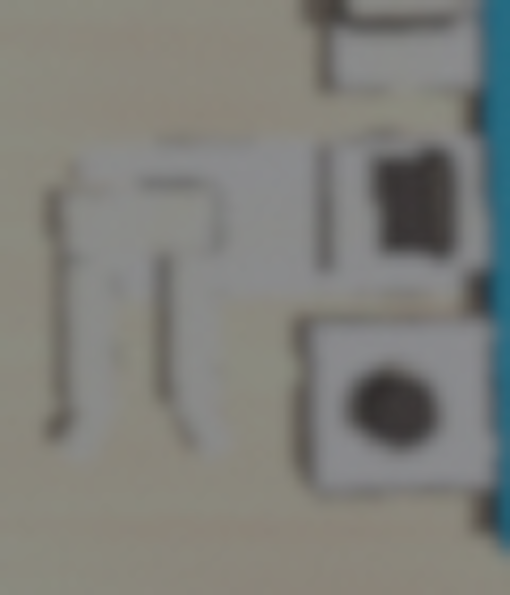

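Run:
```python
from fit import *
p=[ 0.55172936,-0.18665844,0.05511751]
t=load('t14');c=load('s20')
def st(P): 
    d=P[:2]-p[:2]; cc,n=np.cos(p[2]),np.sin(p[2]); return np.r_[cc*d[0]+n*d[1],-n*d[0]+cc*d[1],P[2]].round(4)
for n,cam,q,z in(('pin',t,(284+397/8.5,255+411/8.5),.094),('pin',c,(350+321/7.4,210+103/7.4),.094),('notch',t,(300.9,290.9),.06),
  ('prongA tipin',c,(350+375/7.4,210+322/7.4),.06),('prongB',c,(350+378/7.4,210+418/7.4),.06),
  ('A in',c,(350+160/7.4,210+343/7.4),.06),('B in',c,(350+200/7.4,210+388/7.4),.06)):
    P=atz(cam,q,z); print(n,P.round(4),st(P))
s=status.sense();print(s['eef_pos'],s['eef_rot'][:,1])
for q in((-.058,.124,0),(-.02,.202,0),(-.1,.202,0)): print(q,w(p,q))
```

```text
pin [ 0.4872 -0.065   0.094 ] [-0.0577  0.125   0.094 ]
pin [ 0.4878 -0.0622  0.094 ] [-0.057   0.1278  0.094 ]
notch [0.5153 0.0099 0.06  ] [-0.0256  0.1982  0.06  ]
prongA tipin [ 0.4691 -0.0087  0.06  ] [-0.0727  0.1822  0.06  ]
prongB [0.469  0.0273 0.06  ] [-0.0708  0.2182  0.06  ]
A in [0.5308 0.0049 0.06  ] [-0.0104  0.1924  0.06  ]
B in [0.5192 0.0207 0.06  ] [-0.0211  0.2089  0.06  ]
[0.47498784 0.05667966 0.20792886] [-0.06282089  0.99802302  0.00189614]
(-0.058, 0.124, 0) [[ 0.48698633 -0.06604194  0.        ]]
(-0.02, 0.202, 0) [[0.52063163 0.01393301 0.        ]]
(-0.1, 0.202, 0) [[0.44075312 0.00952585 0.        ]]
```

move_arm --moves '[{"translation": [0.49, -4.9, 0], "rotation": [0, 0, 0]}, {"translation": [0.49, -4.9, 0], "rotation": [0, 0, 0]}, {"translation": [0.49, -4.9, 0], "rotation": [0, 0, 0]}, {"translation": [0.49, -4.9, -1], "rotation": [0, 0, 0]}, {"translation": [0.49, -4.9, -2.4], "rotation": [0, 0, 0]}, {"translation": [0.49, -4.9, -2.4], "rotation": [0, 0, 0]}, {"translation": [0.49, -4.9, -2.4], "rotation": [0, 0, 0]}]' --claw 45

```text
time_s: 23.45
eef_pos: [0.4872, -0.0706, 0.1465]
eef_rot: [[-0.998, -0.055, -0.005], [-0.055, 0.998, 0.001], [0.005, 0.001, -1.0]]
wrist_force: [-0.2, 0.6, 0.2]
opening: 0.528
```

Run:
```python
from h import *
c=snap('side','s21'); crop(c,320,150,440,290,'s21c');t=snap('top','t21');crop(t,280,240,360,330,'t21c')
s=status.sense(); print(s['eef_pos'],s['eef_rot'][:,1],s['wrist_force'],s['opening'])
```

```text
[ 0.48976484 -0.07038883  0.14912944] [-5.63128439e-02  9.98413150e-01 -2.11427465e-04] [ 0.01958754 -0.27944451  0.25295346] 0.5267442075186537
```

View pics/s21c.png

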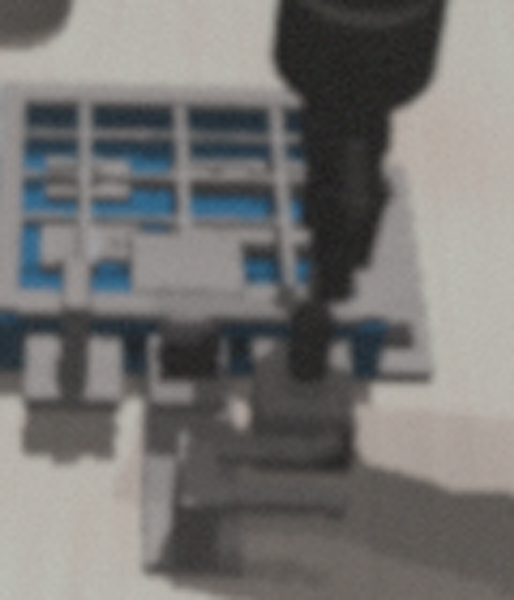

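View pics/t21c.png

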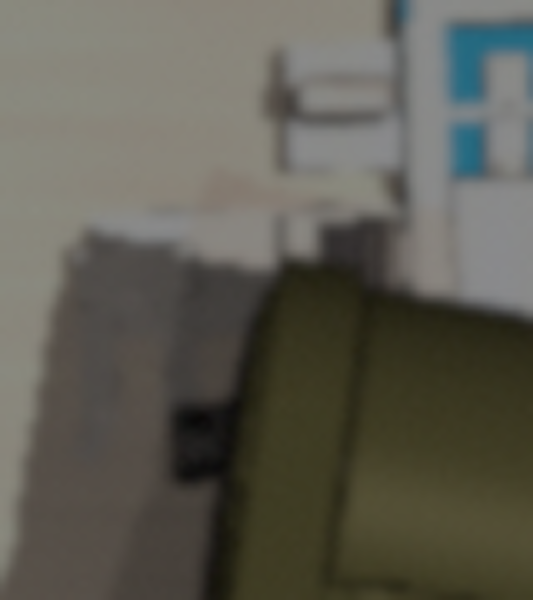

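move_arm --moves '[{"translation": [-0.1, 0.26, 0], "rotation": [0, 0, 0]}, {"translation": [-0.1, 0.26, -1], "rotation": [0, 0, 0]}, {"translation": [-0.1, 0.26, -2], "rotation": [0, 0, 0]}, {"translation": [-0.1, 0.26, -2.5], "rotation": [0, 0, 0]}, {"translation": [-0.1, 0.26, -2.5], "rotation": [0, 0, 0]}, {"translation": [-0.1, 0.26, -2.5], "rotation": [0, 0, 0]}]'

```text
time_s: 24.05
eef_pos: [0.4871, -0.0632, 0.0864]
eef_rot: [[-0.998, -0.057, 0.0], [-0.057, 0.998, 0.0], [-0.0, -0.0, -1.0]]
wrist_force: [0.5, -0.3, 1.3]
opening: 0.526
```

Run:
```python
from h import *
c=snap('side','s22'); crop(c,350,180,430,270,'s22c')
s=status.sense(); print(s['eef_pos'],s['eef_rot'][:,1],s['wrist_force'],s['opening'])
```

```text
[ 0.48775343 -0.06345992  0.08703291] [-5.67907108e-02  9.98386053e-01 -3.24357027e-04] [ 0.35761187  0.72122966 -0.87425353] 0.5341600128644471
```

View pics/s22c.png

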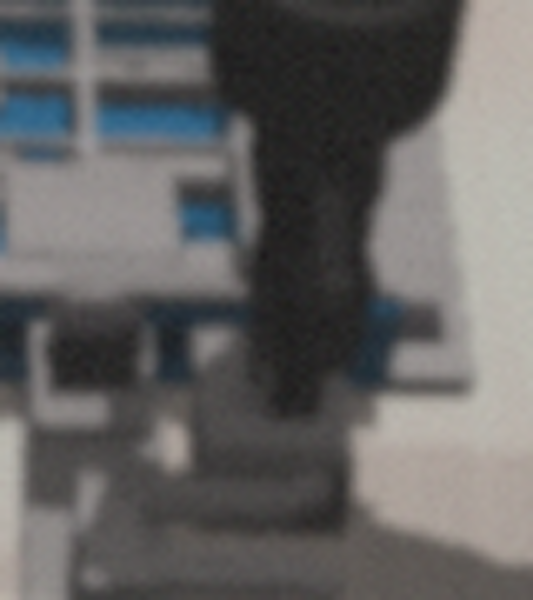

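Close with 60 N.

move_arm --moves '[{"translation": [0, 0, 0], "rotation": [0, 0, 0]}, {"translation": [0, 0, 0], "rotation": [0, 0, 0]}, {"translation": [0, 0, 0], "rotation": [0, 0, 0]}, {"translation": [0, 0, 0], "rotation": [0, 0, 0]}, {"translation": [0, 0, 0], "rotation": [0, 0, 0]}, {"translation": [0, 0, 0], "rotation": [0, 0, 0]}]' --claw 8 --grip_force 60

```text
time_s: 24.6
eef_pos: [0.4881, -0.0643, 0.0872]
eef_rot: [[-0.998, -0.056, 0.003], [-0.056, 0.998, -0.001], [-0.003, -0.001, -1.0]]
wrist_force: [-1.3, -1.0, 6.6]
opening: 0.236
```

move_arm --moves '[{"translation": [0, 0, 0.4], "rotation": [0, 0, 0]}, {"translation": [0, 0, 0.8], "rotation": [0, 0, 0]}, {"translation": [0, 0, 1.2], "rotation": [0, 0, 0]}, {"translation": [0, 0, 1.6], "rotation": [0, 0, 0]}, {"translation": [0, 0, 2.1], "rotation": [0, 0, 0]}, {"translation": [0, 0, 2.6], "rotation": [0, 0, 0]}, {"translation": [0, 0, 2.6], "rotation": [0, 0, 0]}]'

```text
time_s: 25.18
eef_pos: [0.488, -0.0639, 0.1535]
eef_rot: [[-0.998, -0.056, 0.003], [-0.056, 0.998, -0.0], [-0.003, -0.0, -1.0]]
wrist_force: [0.6, -0.2, -0.5]
opening: 0.239
```

Run:
```python
from h import *
c=snap('side','s23'); crop(c,320,150,440,290,'s23c')
s=status.sense(); print(s['eef_pos'],s['eef_rot'][:,1],s['wrist_force'],s['opening'])
```

```text
[ 0.48757446 -0.06384221  0.15221563] [-5.60671804e-02  9.98426977e-01 -2.06043035e-04] [ 0.51196307 -0.27870275 -1.3299722 ] 0.23680809623194735
```

View pics/s23c.png

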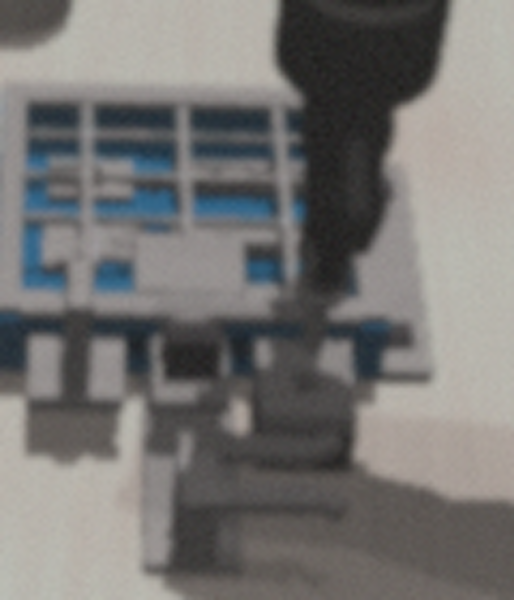

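The pin is out of the bore. I'll move it in front of the notch mouth.

move_arm --moves '[{"translation": [-1.2, 0.6, 0], "rotation": [0, 0, 0]}, {"translation": [-1.87, 1.8, 0], "rotation": [0, 0, 0]}, {"translation": [-1.87, 2.85, 0], "rotation": [0, 0, 0]}, {"translation": [-1.87, 2.85, 0], "rotation": [0, 0, 0]}, {"translation": [-1.87, 2.85, -0.8], "rotation": [0, 0, 0]}, {"translation": [-1.87, 2.85, -1.6], "rotation": [0, 0, 0]}, {"translation": [-1.87, 2.85, -1.78], "rotation": [0, 0, 0]}, {"translation": [-1.87, 2.85, -1.78], "rotation": [0, 0, 0]}]'

```text
time_s: 25.9
eef_pos: [0.4382, 0.0072, 0.1045]
eef_rot: [[-0.998, -0.056, -0.004], [-0.056, 0.998, -0.0], [0.004, 0.0, -1.0]]
wrist_force: [0.0, 0.4, -1.7]
opening: 0.24
```

Run:
```python
from h import *
c=snap('side','s24'); crop(c,340,190,440,290,'s24c');t=snap('top','t24');crop(t,280,250,350,330,'t24c')
s=status.sense(); print(s['eef_pos'],s['eef_rot'][:,1],s['wrist_force'],s['opening'])
```

```text
[0.43996053 0.00717813 0.1062606 ] [-5.57048775e-02  9.98447278e-01  9.49156938e-06] [-0.8388758  -0.20907906 -0.72750834] 0.24179454731637076
```

View pics/s24c.png

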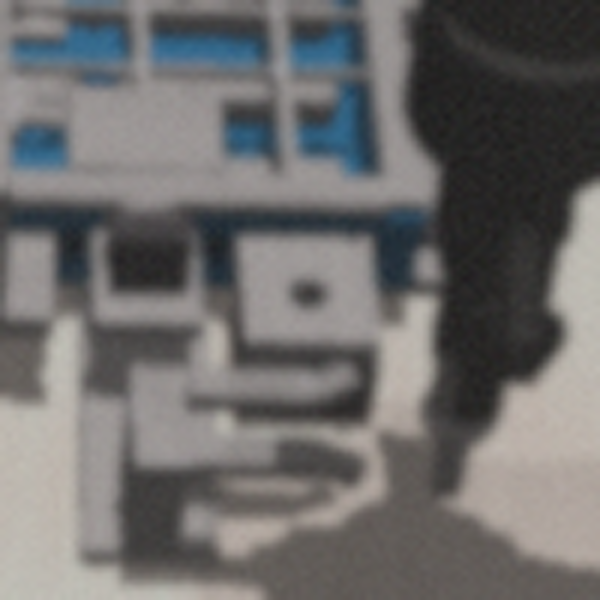

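View pics/t24c.png

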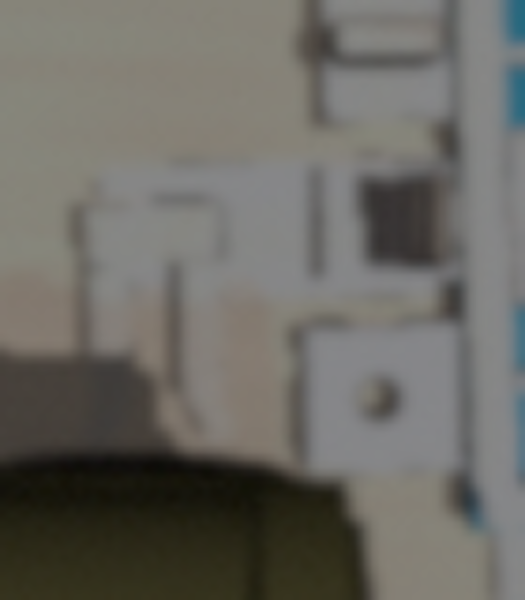

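Run:
```python
from fit import *
p=[ 0.55172936,-0.18665844,0.05511751]
t=load('t24');c=load('s24')
def st(P): 
    d=P[:2]-p[:2]; cc,n=np.cos(p[2]),np.sin(p[2]); return np.r_[cc*d[0]+n*d[1],-n*d[0]+cc*d[1],P[2]].round(4)
for n,cam,q,z in(('bore',t,(280+380/7.5,250+397/7.5),.044),('bore',c,(340+309/6,190+292/6),.044)):
    P=atz(cam,q,z); print(n,P.round(4),st(P))
e=status.sense()['eef_pos']; print(st(e))
for z in(.0233,.063,.069): print(z,((proj(c,[e[0],e[1],z])-[340,190])*6).round())
for P in([-.0727,.1822,.06],[-.066,.2182,.06]): print(((proj(c,w(p,P))-[340,190])*6).round())
```

```text
bore [ 0.4862 -0.0669  0.044 ] [-0.0588  0.1232  0.044 ]
bore [ 0.4864 -0.0652  0.044 ] [-0.0585  0.1249  0.044 ]
[-0.1009  0.1997  0.1063]
0.0233 [[434. 487.]]
0.063 [[449. 415.]]
0.069 [[452. 404.]]
[[364. 381.]]
[[353. 459.]]
```

move_arm --moves '[{"translation": [0.4, 0.1, 0], "rotation": [0, 0, 0]}, {"translation": [0.7, 0.12, 0], "rotation": [0, 0, 0]}, {"translation": [1.0, 0.14, 0], "rotation": [0, 0, 0]}, {"translation": [1.3, 0.15, 0], "rotation": [0, 0, 0]}, {"translation": [1.6, 0.17, 0], "rotation": [0, 0, 0]}, {"translation": [1.6, 0.17, 0], "rotation": [0, 0, 0]}]'

```text
time_s: 26.5
eef_pos: [0.4823, 0.0117, 0.1064]
eef_rot: [[-0.998, -0.056, 0.002], [-0.056, 0.998, 0.0], [-0.002, -0.0, -1.0]]
wrist_force: [-0.1, 0.5, -1.4]
opening: 0.245
```

Run:
```python
from h import *
c=snap('side','s25'); crop(c,340,190,440,290,'s25c')
s=status.sense(); print(s['eef_pos'],s['eef_rot'][:,1],s['wrist_force'],s['opening'])
```

```text
[0.48105895 0.01168759 0.10609075] [-5.59855125e-02  9.98431581e-01 -7.44038305e-07] [-0.03792548 -0.33504698 -1.13917322] 0.2396785900729721
```

View pics/s25c.png

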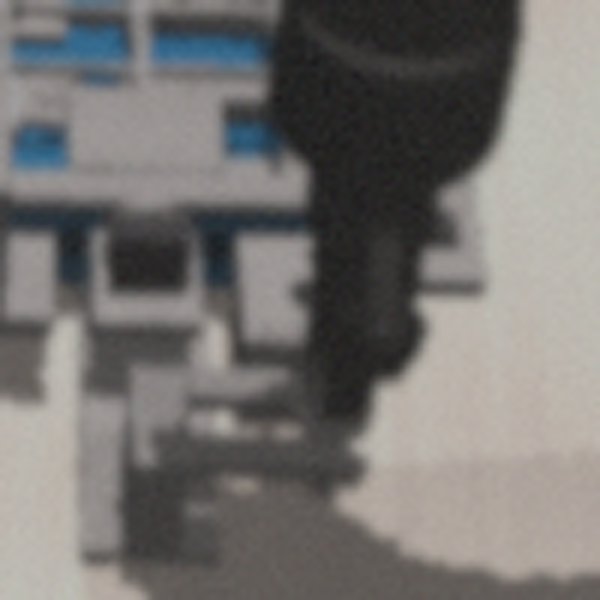

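It's entering without side force. I'll slide it on.

move_arm --moves '[{"translation": [0.3, 0.02, 0], "rotation": [0, 0, 0]}, {"translation": [0.6, 0.03, 0], "rotation": [0, 0, 0]}, {"translation": [0.9, 0.05, 0], "rotation": [0, 0, 0]}, {"translation": [1.2, 0.07, 0], "rotation": [0, 0, 0]}, {"translation": [1.5, 0.08, 0], "rotation": [0, 0, 0]}, {"translation": [1.5, 0.08, 0], "rotation": [0, 0, 0]}]'

```text
time_s: 27.05
eef_pos: [0.5196, 0.0137, 0.1062]
eef_rot: [[-0.998, -0.056, 0.002], [-0.056, 0.998, 0.0], [-0.002, -0.0, -1.0]]
wrist_force: [-0.2, 0.2, -1.4]
opening: 0.239
```

Run:
```python
from h import *
c=snap('side','s26'); crop(c,330,190,430,290,'s26c')
s=status.sense(); print(s['eef_pos'],s['eef_rot'][:,1],s['wrist_force'],s['opening'])
```

```text
[0.5185228  0.01366784 0.10603381] [-5.59918048e-02  9.98431228e-01 -3.97711665e-05] [-1.0532756  -0.44636512 -0.9651205 ] 0.2393355710132083
```

View pics/s26c.png

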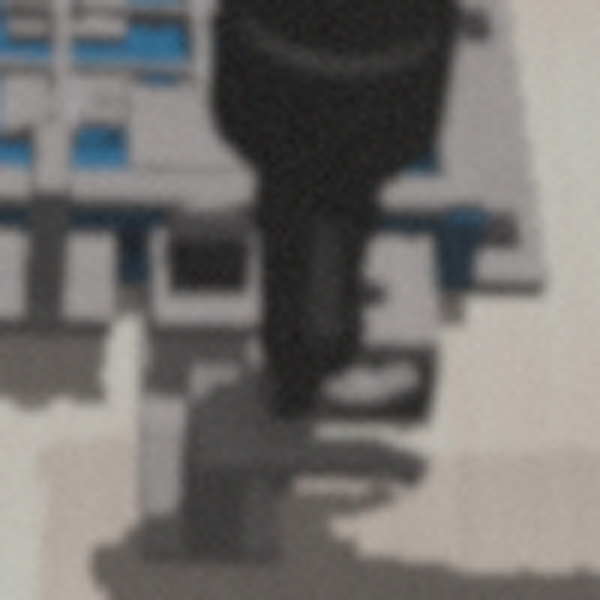

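move_arm --moves '[{"translation": [0.05, 0, -0.06], "rotation": [0, 0, 0]}, {"translation": [0.05, 0, -0.12], "rotation": [0, 0, 0]}, {"translation": [0.05, 0, -0.12], "rotation": [0, 0, 0]}]'

```text
time_s: 27.35
eef_pos: [0.5187, 0.0136, 0.1033]
eef_rot: [[-0.998, -0.056, 0.0], [-0.056, 0.998, 0.0], [-0.0, -0.0, -1.0]]
wrist_force: [-0.1, -0.5, 1.1]
opening: 0.237
```

The collar touches the prongs. I'll release and lift.

move_arm --moves '[{"translation": [0, 0, 0], "rotation": [0, 0, 0]}, {"translation": [0, 0, 0], "rotation": [0, 0, 0]}, {"translation": [0, 0, 0], "rotation": [0, 0, 0]}, {"translation": [0, 0, 0.6], "rotation": [0, 0, 0]}, {"translation": [0, 0, 1.4], "rotation": [0, 0, 0]}, {"translation": [0, 0, 2.8], "rotation": [0, 0, 0]}, {"translation": [0, 0, 4], "rotation": [0, 0, 0]}, {"translation": [0, 0, 4], "rotation": [0, 0, 0]}]' --claw 42

```text
time_s: 28.02
eef_pos: [0.5221, 0.0137, 0.2089]
eef_rot: [[-0.998, -0.056, 0.009], [-0.056, 0.998, 0.0], [-0.009, -0.0, -1.0]]
wrist_force: [1.1, -0.3, -0.5]
opening: 0.494
```

move_arm --moves '[{"translation": [-1.5, 1, 0], "rotation": [0, 0, 0]}, {"translation": [-3, 2, 0], "rotation": [0, 0, 0]}, {"translation": [-4, 3, 0], "rotation": [0, 0, 0]}]'

```text
time_s: 28.27
eef_pos: [0.4172, 0.0881, 0.2024]
eef_rot: [[-0.999, -0.053, -0.001], [-0.053, 0.999, -0.0], [0.001, -0.0, -1.0]]
wrist_force: [0.6, 0.9, -0.4]
opening: 0.486
```

Run:
```python
from h import *
c=snap('side','s27'); crop(c,320,180,430,290,'s27c');t=snap('top','t27');crop(t,280,220,350,330,'t27c')
s=status.sense(); print(s['eef_pos'],s['eef_rot'][:,1],s['wrist_force'],s['opening'])
```

```text
[0.41429325 0.09058257 0.20228943] [-0.06033993  0.99817721  0.00116418] [ 0.31446242 -0.70189385 -0.07010633] 0.49168543447300056
```

View pics/s27c.png

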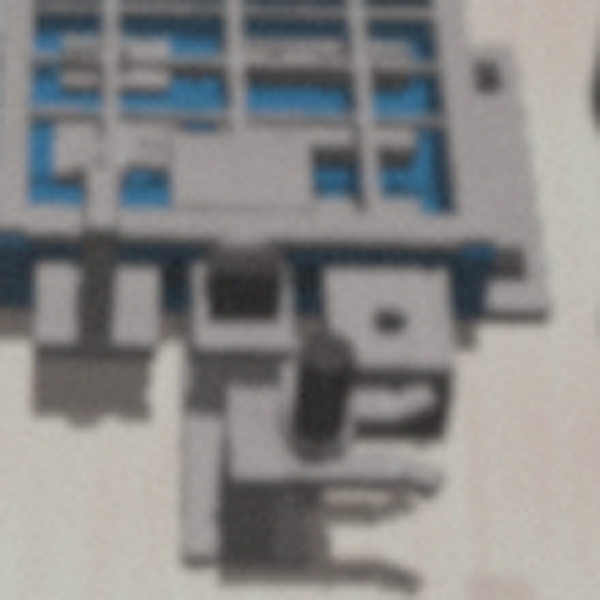

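View pics/t27c.png

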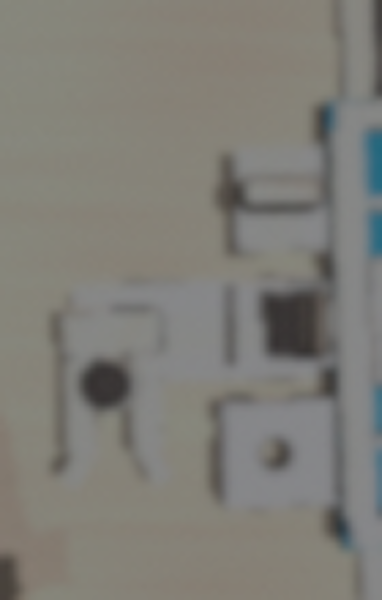

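Run:
```python
from fit import *
p=[ 0.55172936,-0.18665844,0.05511751]
t=load('t27');c=load('s27')
def st(P): 
    d=P[:2]-p[:2]; cc,n=np.cos(p[2]),np.sin(p[2]); return np.r_[cc*d[0]+n*d[1],-n*d[0]+cc*d[1],P[2]].round(4)
k=600/110
print('pin top',st(atz(t,(280+105/k,220+384/k),.11)),st(atz(c,(320+327/k,180+350/k),.11)))
for n,cam,q,z in(('closed top',t,(280+100/k,220+357/k),.06),('mouthL',t,(280+72/k,220+485/k),.06),('mouthR',t,(280+158/k,220+478/k),.06),
 ('side mouthA',c,(320+438/k,180+397/k),.06),('B',c,(320+438/k,180+483/k),.06)): print(n,st(atz(cam,q,z)))
for q in((-.02,.2,.06),(-.02,.2,.11)): print((( proj(t,w(p,q))-[280,220])*k).round(),((proj(c,w(p,q))-[320,180])*k).round())
# handle
print('handle', ((proj(c,w(p,(.06,.12,.108)))-[320,180])*k).round(), w(p,(.06,.12,.108)))
```

```text
pin top [-0.0234  0.2012  0.11  ] [-0.023   0.2023  0.11  ]
closed top [-0.0117  0.2044  0.06  ]
mouthL [-0.0703  0.2189  0.06  ]
mouthR [-0.0683  0.179   0.06  ]
side mouthA [-0.072   0.1802  0.06  ]
B [-0.0688  0.2238  0.06  ]
[[110. 375.]] [[307. 432.]]
[[107. 376.]] [[319. 345.]]
handle [[105. 193.]] [[ 0.60502749 -0.06353529  0.108     ]]
```

The pin hangs upright at station (-0.023, 0.202). The measured notch is at (-0.024, 0.201). Next I'll push the handle with closed fingers.

move_arm --moves '[{"translation": [6.1, -6.2, 0], "rotation": [0, 0, 0]}, {"translation": [6.1, -6.2, 0], "rotation": [0, 0, 0]}, {"translation": [6.1, -6.2, 0], "rotation": [0, 0, 0]}, {"translation": [6.1, -6.2, 0], "rotation": [0, 0, 0]}, {"translation": [6.1, -6.2, 0], "rotation": [0, 0, 0]}, {"translation": [6.1, -6.2, 0], "rotation": [0, 0, 0]}, {"translation": [6.1, -6.2, -0.5], "rotation": [0, 0, 0]}, {"translation": [6.1, -6.2, -1], "rotation": [0, 0, 0]}]' --claw 0

```text
time_s: 29.03
eef_pos: [0.5727, -0.0679, 0.1776]
eef_rot: [[-0.999, -0.054, 0.001], [-0.054, 0.999, -0.0], [-0.001, -0.0, -1.0]]
wrist_force: [-0.3, 0.9, -1.1]
opening: -0.0
```

Run:
```python
from h import *
c=snap('side','s28'); crop(c,300,120,420,270,'s28c')
s=status.sense(); print(s['eef_pos'],s['eef_rot'][:,1],s['wrist_force'],s['opening'])
```

```text
[ 0.57054769 -0.06725142  0.17457529] [-5.46828732e-02  9.98503605e-01  5.77271571e-04] [-1.24344562  0.54922693 -1.81778297] 0.0012728993461121592
```

View pics/s28c.png

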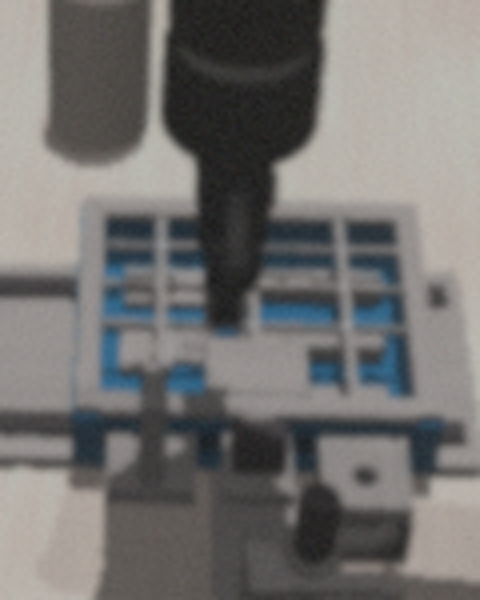

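move_arm --moves '[{"translation": [-0.14, 0.15, -0.8], "rotation": [0, 0, 0]}, {"translation": [-0.14, 0.15, -1.6], "rotation": [0, 0, 0]}, {"translation": [-0.14, 0.15, -2.4], "rotation": [0, 0, 0]}, {"translation": [-0.14, 0.15, -2.75], "rotation": [0, 0, 0]}, {"translation": [-0.14, 0.15, -2.75], "rotation": [0, 0, 0]}]'

```text
time_s: 29.5
eef_pos: [0.5661, -0.0625, 0.1072]
eef_rot: [[-0.998, -0.056, -0.004], [-0.056, 0.998, 0.0], [0.004, 0.001, -1.0]]
wrist_force: [-0.9, -0.8, -0.1]
opening: -0.001
```

Run:
```python
from h import *
c=snap('side','s29'); crop(c,300,150,400,260,'s29c')
s=status.sense(); print(s['eef_pos'],s['eef_rot'][:,1],s['wrist_force'],s['opening'])
```

```text
[ 0.56713999 -0.06267961  0.10863018] [-5.61495481e-02  9.98422315e-01  3.29126358e-04] [0.1453176  0.4142436  0.22543071] 0.0028531334841234803
```

View pics/s29c.png

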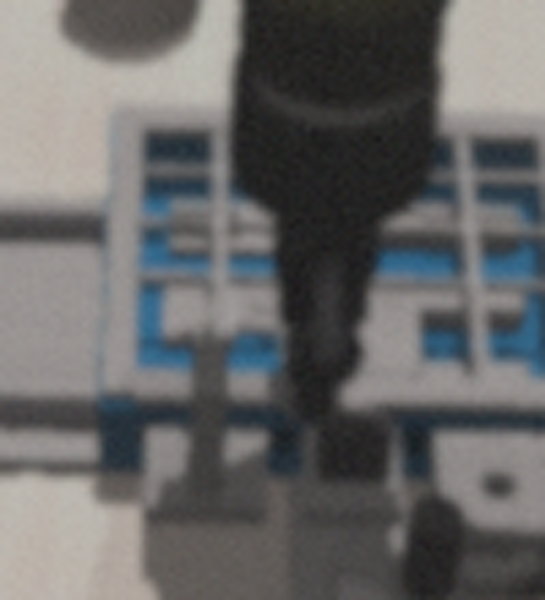

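move_arm --moves '[{"translation": [0.3, 0.02, -0.16], "rotation": [0, 0, 0]}, {"translation": [0.6, 0.03, -0.16], "rotation": [0, 0, 0]}, {"translation": [0.9, 0.05, -0.16], "rotation": [0, 0, 0]}, {"translation": [1.3, 0.07, -0.16], "rotation": [0, 0, 0]}, {"translation": [1.7, 0.09, -0.16], "rotation": [0, 0, 0]}, {"translation": [2.1, 0.11, -0.16], "rotation": [0, 0, 0]}, {"translation": [2.5, 0.14, -0.16], "rotation": [0, 0, 0]}, {"translation": [2.9, 0.16, -0.16], "rotation": [0, 0, 0]}]'

```text
time_s: 30.22
eef_pos: [0.6412, -0.0589, 0.106]
eef_rot: [[-0.998, -0.056, -0.001], [-0.056, 0.998, -0.0], [0.001, -0.0, -1.0]]
wrist_force: [-3.2, -0.1, 4.0]
opening: -0.004
```

Run:
```python
from h import *
c=snap('side','s30'); crop(c,260,130,420,260,'s30c')
s=status.sense(); print(s['eef_pos'],s['eef_rot'][:,1],s['wrist_force'],s['opening'])
```

```text
[ 0.64352742 -0.05880874  0.10615505] [-5.62122020e-02  9.98418782e-01 -3.52614725e-04] [ 1.49818079 -0.27034156 -0.45291268] -0.0008313809585242993
```

View pics/s30c.png

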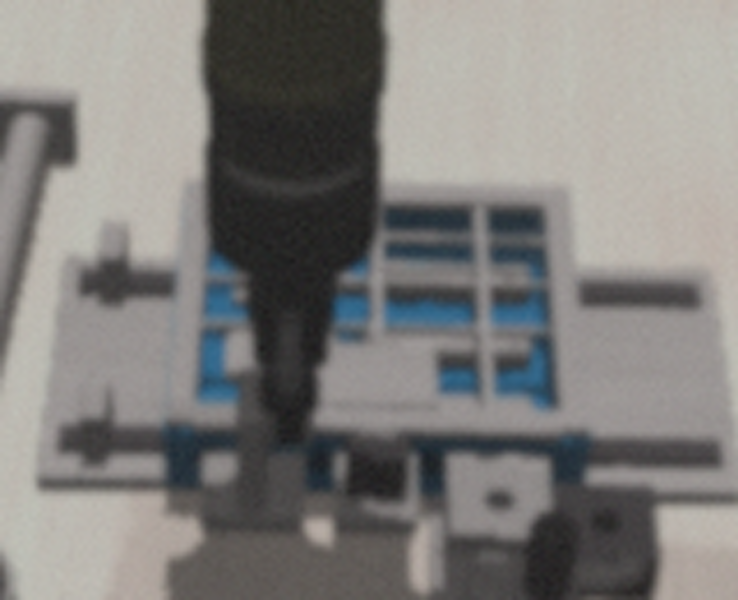

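It slides freely. I'll continue gently to the stop.

move_arm --moves '[{"translation": [0.12, 0.01, 0], "rotation": [0, 0, 0]}, {"translation": [0.24, 0.01, 0], "rotation": [0, 0, 0]}, {"translation": [0.36, 0.02, 0], "rotation": [0, 0, 0]}, {"translation": [0.48, 0.03, 0], "rotation": [0, 0, 0]}, {"translation": [0.56, 0.03, 0], "rotation": [0, 0, 0]}, {"translation": [0.56, 0.03, 0], "rotation": [0, 0, 0]}]'

```text
time_s: 30.77
eef_pos: [0.6549, -0.0581, 0.1053]
eef_rot: [[-0.998, -0.056, 0.0], [-0.056, 0.998, 0.0], [-0.0, 0.0, -1.0]]
wrist_force: [-1.4, 0.2, 0.8]
opening: -0.0
```

move_arm --moves '[{"translation": [0.08, 0, 0], "rotation": [0, 0, 0]}, {"translation": [0.16, 0.01, 0], "rotation": [0, 0, 0]}, {"translation": [0.16, 0.01, 0], "rotation": [0, 0, 0]}]'

```text
time_s: 31.02
eef_pos: [0.658, -0.0579, 0.1051]
eef_rot: [[-0.998, -0.056, -0.001], [-0.056, 0.998, -0.0], [0.001, -0.0, -1.0]]
wrist_force: [-5.2, -0.7, 2.3]
opening: -0.003
```

move_arm --moves '[{"translation": [0.08, 0, 0], "rotation": [0, 0, 0]}, {"translation": [0.16, 0.01, 0], "rotation": [0, 0, 0]}, {"translation": [0.16, 0.01, 0], "rotation": [0, 0, 0]}]'

```text
time_s: 31.27
eef_pos: [0.6582, -0.0579, 0.105]
eef_rot: [[-0.998, -0.056, -0.008], [-0.056, 0.998, -0.001], [0.008, -0.0, -1.0]]
wrist_force: [-17.0, -1.0, 12.0]
opening: -0.004
```

Run:
```python
from h import *
c=snap('side','s31'); crop(c,260,130,420,260,'s31c')
s=status.sense(); print(s['eef_pos'],s['wrist_force'])
```

```text
[ 0.65820461 -0.05793461  0.10499024] [-16.84103995  -1.29029405  12.07618932]
```

View pics/s31c.png

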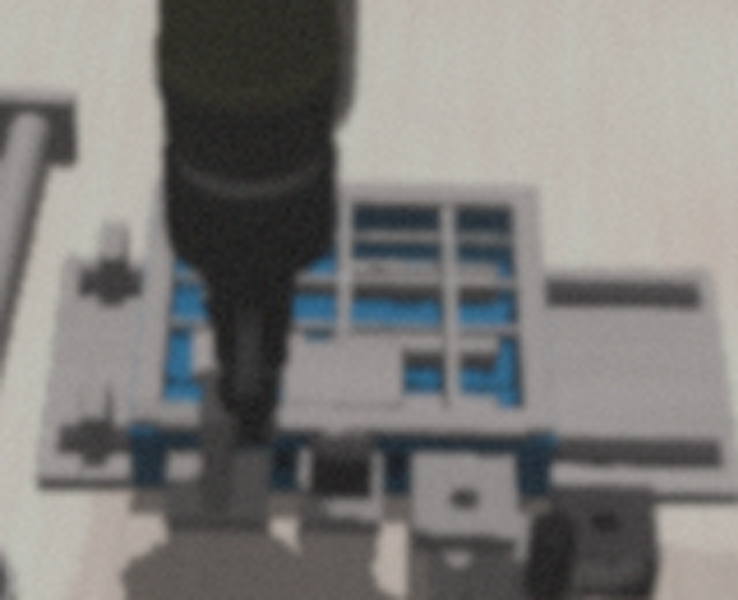

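17 N with no more motion means it has reached the end stop. I'll back off, lift away and do a full check.

move_arm --moves '[{"translation": [-0.4, 0, 0], "rotation": [0, 0, 0]}, {"translation": [-0.6, 0, 0], "rotation": [0, 0, 0]}, {"translation": [-0.7, 0, 1.2], "rotation": [0, 0, 0]}, {"translation": [-0.7, 0, 2.8], "rotation": [0, 0, 0]}, {"translation": [-0.7, 0, 4.4], "rotation": [0, 0, 0]}, {"translation": [-2, 1, 6], "rotation": [0, 0, 0]}, {"translation": [-3, 2.2, 6], "rotation": [0, 0, 0]}, {"translation": [-4.2, 3.4, 6], "rotation": [0, 0, 0]}]'

```text
time_s: 31.98
eef_pos: [0.567, 0.0206, 0.2586]
eef_rot: [[-0.999, -0.054, 0.008], [-0.054, 0.999, 0.001], [-0.008, 0.0, -1.0]]
wrist_force: [-0.5, 1.4, 0.2]
opening: -0.002
```

move_arm --moves '[{"translation": [-1, 1.5, 0], "rotation": [0, 0, 0]}, {"translation": [-2, 3, 0], "rotation": [0, 0, 0]}, {"translation": [-3, 4.5, 0], "rotation": [0, 0, 0]}, {"translation": [-4, 6, 0], "rotation": [0, 0, 0]}, {"translation": [-4, 7.5, 0], "rotation": [0, 0, 0]}, {"translation": [-4, 9, 0], "rotation": [0, 0, 0]}, {"translation": [-4, 9, 0], "rotation": [0, 0, 0]}]'

```text
time_s: 32.57
eef_pos: [0.4646, 0.2516, 0.2556]
eef_rot: [[-0.998, -0.062, 0.003], [-0.062, 0.998, 0.005], [-0.003, 0.005, -1.0]]
wrist_force: [0.5, 0.4, -0.7]
opening: 0.003
```

Run:
```python
from fit import *
p=[ 0.55172936,-0.18665844,0.05511751]
c=snap('side','s32'); crop(c,260,100,440,280,'s32c',s=3.3);t=snap('top','t32');crop(t,280,180,510,345,'t32c')
cv2.imwrite('pics/t32.png',t['color'][:,:,::-1])
s=status.sense(); print(s['time_s'],s['eef_pos'],s['wrist_force'])
for a in(0,.06):
    P=w(p,[(.07+x,-.0925+y*np.cos(a),.057+y*np.sin(a)+.005) for x,y in((.03,.174),(.03,.130),(-.03,.174),(-.03,.130))]); print(((proj(c,P)-[260,100])*3.3).round().tolist(),((proj(t,P)-[280,180])*3.478).round().tolist())
for sl in(.062,.066,.07): print('handle',sl,((proj(c,w(p,(.06+sl,.12,.108)))-[260,100])*3.3).round(1),'bore',((proj(c,w(p,(-.0585+sl,.124,.044)))-[260,100])*3.3).round(1),((proj(t,w(p,(-.0585+sl,.124,.044)))-[280,180])*3.478).round(1))
```

```text
32.6667 [0.46490039 0.24717266 0.25508061] [ 0.54825144 -1.04503731 -0.62909563]
[[202.0, 387.0], [203.0, 343.0], [289.0, 390.0], [289.0, 345.0]] [[227.0, 209.0], [286.0, 207.0], [230.0, 291.0], [290.0, 289.0]]
[[202.0, 376.0], [203.0, 335.0], [290.0, 379.0], [289.0, 337.0]] [[228.0, 208.0], [288.0, 206.0], [231.0, 290.0], [291.0, 289.0]]
handle 0.062 [[166.7 378.3]] bore [[342.2 454.3]] [[172.4 342.8]]
handle 0.066 [[160.6 378.2]] bore [[336.2 454.1]] [[172.2 337.3]]
handle 0.07 [[154.4 378. ]] bore [[330.3 454. ]] [[172.  331.9]]
```

View pics/s32c.png

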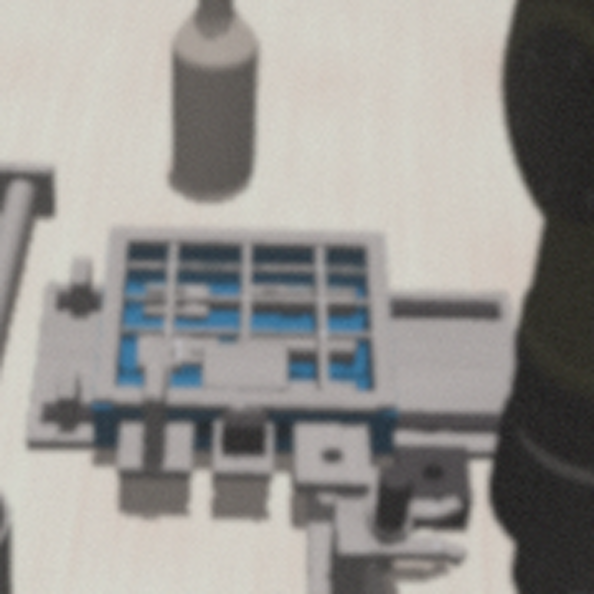

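View pics/t32c.png

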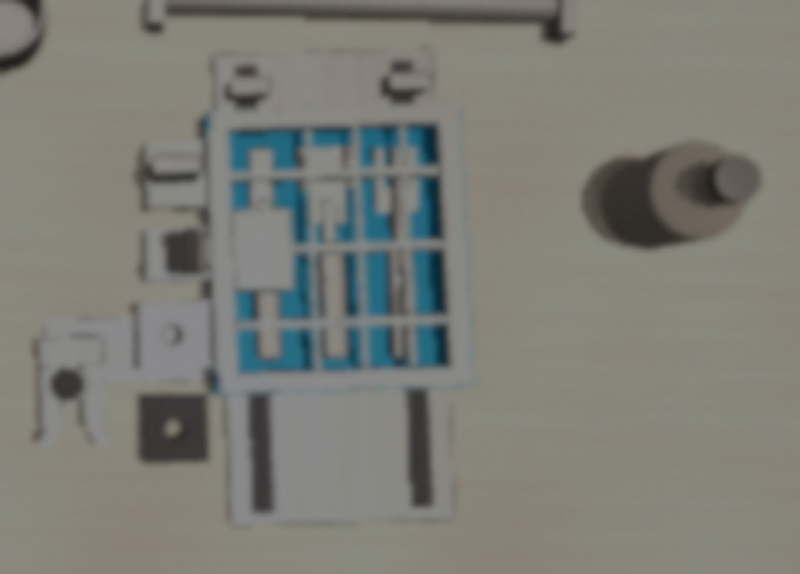

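View pics/s32.png

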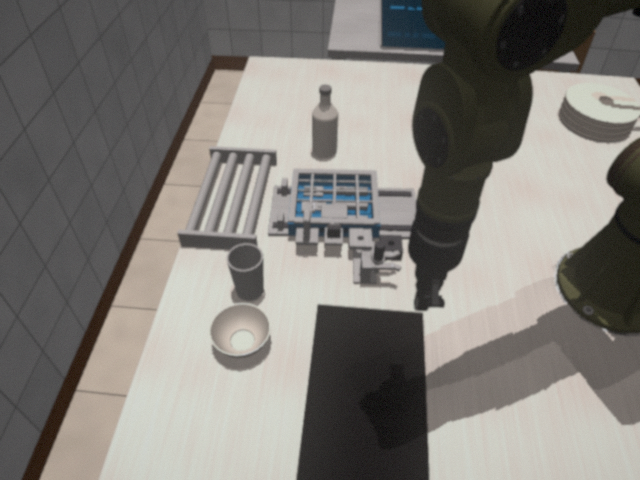

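Everything checks out: carriage bore at (331,455) against (330,454) predicted for 70 mm, pad at the shut height, pin hanging, bystanders in place. I'll hand it in.

Run:
```python
from cell import status,workorder
print(workorder.sign_off()); print(status.sense()['time_s'])
```

```text
the job is handed in; nothing more can be done
None
the job is handed in; nothing more can be done
```

The job is done in the order asked and handed in at about 33 s of the 192 s allowed.

- **Pieces:** I laid the fork, server and spreader side by side in the tray; there was no spoon. The mat was empty in the last pictures, and the pieces lay flat under the grid.
- **Cover:** I swung the cover over and pressed it until it met the stop at 30 N. The pad then measured at its shut height both before and after the slide.
- **Pin:** I drew the pin and hung it upright in the notch, at station (-0.023, 0.202) against a measured notch at about (-0.024, 0.201).
- **Carriage:** I pushed the carriage by its handle until it stopped moving at 17 N. The side camera puts it at 70 mm, and the top camera at about 68.5 to 70 mm, which is within its accuracy.
- **Bystanders:** The tumbler, bowl and bottle are where they were, and the robot ended clear of everything.

No check failed. One move call was refused for a missing rotation and was resent; the arm did not move on the refused call.

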